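Set up the LED beam tester and start a reading

TASK

Set up the LED beam tester: fit all the brass spacers over the keyed centre post and put the blue LED holder fully home on top of them, its LED facing the white line, and slide both sensor carriages over the free end of the bent rod and round it, lenses facing the LED, until the white-topped one hangs centred over the white line and the yellow-topped one over the yellow line. When everything is set and let go, press the green button of the grey box all the way in to start the reading. Leave the other things on the bench alone.

Things in the scene. Friction and masses are not known exactly. Their poses are not given: they have to be found in the camera images.
- jig: LED beam tester, fixed to the table: dark fan-shaped base plate 12 mm thick with a keyed steel centre post and a bent steel guide rod, held at one end only. Origin: on the axis of the post at table height; z up, +x from the post towards the white line (the beam axis). Angles below are about this origin, counted from +x towards +y.
- post_seat (a point): on the axis of the centre post, at the top of the silver boss (32 mm across) on which the first spacer sits, 20 mm above the table; axes as the jig's. The post is 17 mm across with a flat on its +x side, 4.5 mm from its axis; its chamfered tip is 52 mm above this point.
- rod_tip (a point): centre of the rounded free end of the rod; parts go on here only. Axes as the jig's. The rod is 10 mm thick and level, its centre line 85 mm above the table on an arc of 130 mm radius about the post's axis: from this tip at +55 degrees it passes over the white line at 0 and the yellow line at -30 and ends at -58 degrees.
- rod_end (a point): centre line of the rod at its fixed end, inside a silver clamp block (34 mm cube, top 101 mm above the table) on a pillar; axes as the jig's
- white_line (a point): white radial line on the base plate: the point straight below the rod, on the plate's upper face; axes as the jig's
- yellow_line (a point): yellow radial line on the base plate: the point straight below the rod, on the plate's upper face; axes as the jig's
- car_white_mid (a point): sensor carriage: upright black block with a white top, 34 mm (x) by 30 (y), 56 high. A round bore, 14 mm across, runs through it along x, 8 mm above this point. The lens, in a silver barrel 16 mm across, 8 mm out of the -y face near the bottom (11 mm up), looks to -y. Point: its centre, 28 mm above the underside; z up. Hangs loosely on the rod (about 2 mm low) and stays where left. 110 g.
- car_yellow_mid (a point): sensor carriage: upright black block with a yellow top, 34 mm (x) by 30 (y), 56 high. A round bore, 14 mm across, runs through it along x, 8 mm above this point. The lens, in a silver barrel 16 mm across, 8 mm out of the -y face near the bottom (11 mm up), looks to -y. Point: its centre, 28 mm above the underside; z up. Hangs loosely on the rod (about 2 mm low) and stays where left. 110 g.
- spacer1_mid (a point): brass spacer, a flat ring 44 mm across and 10 mm thick with a D-shaped bore (20 mm across, its flat 6 mm from the axis on the +x side), lying flat; a black line on its upper face runs from the flat to the rim. Point: its centre, 5 mm above its underside; +x points to the flat and the line, z up. May be absent.
- spacer2_mid (a point): brass spacer, a flat ring 44 mm across and 10 mm thick with a D-shaped bore (20 mm across, its flat 6 mm from the axis on the +x side), lying flat; a black line on its upper face runs from the flat to the rim. Point: its centre, 5 mm above its underside; +x points to the flat and the line, z up. May be absent.
- spacer3_mid (a point): brass spacer, a flat ring 44 mm across and 10 mm thick with a D-shaped bore (20 mm across, its flat 6 mm from the axis on the +x side), lying flat; a black line on its upper face runs from the flat to the rim. Point: its centre, 5 mm above its underside; +x points to the flat and the line, z up. May be absent.
- spacer4_mid (a point): brass spacer, a flat ring 44 mm across and 10 mm thick with a D-shaped bore (20 mm across, its flat 6 mm from the axis on the +x side), lying flat; a black line on its upper face runs from the flat to the rim. Point: its centre, 5 mm above its underside; +x points to the flat and the line, z up. May be absent.
- led_holder_mid (a point): LED holder: blue block 36 x 36 mm, 50 high, silver fins on top, a red LED standing 12 mm out of its +x face 16 mm above its underside. In its underside a D-shaped bore (20 mm across, flat 6 mm from the axis on the +x side), 38 mm deep: it sits on the topmost spacer, LED facing the white line. Point: its centre, 25 mm above the underside; z up. 120 g.
- start_top (a point): centre of the upper face of the green push button, 26 mm across, on the fixed grey box (75 x 85 mm, 40 mm high); 58 mm above the table when out
- start (a joint): travel of the button: 0 out, 0.006 m fully in (takes about 5 N, springs back)
- tin_mid (a point): small white open dish, 66 mm across, 22 mm high; bystander, leave alone
- reel_mid (a point): orange wire reel standing on its flange, 54 mm across, 30 mm high; bystander, leave alone
- jar_mid (a point): amber jar with a black lid, 52 mm across, 60 mm high; bystander, leave alone
- screwdriver_grip (a point): handle of a screwdriver with a red handle, lying flat; bystander, leave alone

How it is judged:
On the way, in this order (a step that is already met when the one before it is completed fails the run):
1. all spacers and the LED holder are home on the post and both carriages hang over their lines, lenses inwards (horizontal distance between each of spacer1_mid, spacer2_mid, spacer3_mid, spacer4_mid, led_holder_mid and jig below 0.004 m and z of each of spacer1_mid, spacer2_mid, spacer3_mid, spacer4_mid in the frame of jig below 0.0575 m and angle between the x axis of each of spacer1_mid, spacer2_mid, spacer3_mid, spacer4_mid, led_holder_mid and the x axis of jig, either way round below 0.3 rad and angle between each of spacer1_mid, spacer2_mid, spacer3_mid, spacer4_mid, led_holder_mid's own z axis and vertical below 0.1 rad and z of led_holder_mid in the frame of jig below 0.088 m and horizontal distance between car_yellow_mid and yellow_line below 0.012 m and z of each of car_yellow_mid, car_white_mid in the frame of jig above 0.064 m and angle between each of car_yellow_mid, car_white_mid's own z axis and vertical below 0.35 rad and y of jig in the frame of car_yellow_mid below -0.1 m and horizontal distance between car_white_mid and white_line below 0.012 m and y of jig in the frame of car_white_mid below -0.1 m), for 0.2 s.
2. then the green button is pressed in (value of joint start above 0.0045 m), for 0.02 s.
At the end, for the whole second after the job is handed in: Every spacer and the LED holder are on the post, within 4 mm of its axis, level, down on the seat or on one another, flats together; each carriage hangs upright on the rod within 12 mm of the line of its colour with its lens towards the post; the button has been pressed after that (all of step 1); the robot touches nothing.
It fails at once if a bystander (tin) is knocked more than 4 cm away (distance of tin_mid from where it was at the start of the episode above 0.04 m).
It fails at once if a bystander (reel) is knocked more than 4 cm away (distance of reel_mid from where it was at the start of the episode above 0.04 m).
It fails at once if a bystander (jar) is knocked more than 4 cm away (distance of jar_mid from where it was at the start of the episode above 0.04 m).
It fails at once if a bystander (screwdriver) is knocked more than 4 cm away (distance of screwdriver_grip from where it was at the start of the episode above 0.04 m).
Of spacer1, spacer2, spacer3, spacer4 only 2 to 4 are there at a start; the rules pass over those that are not, and their reading is None.
At some moment in a run one of spacer1, spacer2, spacer3, spacer4 may be knocked a few centimetres aside while the robot is not near it.
It also fails if it takes over 210 s, if anything falls off the work surface, if the arm or the gripper's body presses on something with over 40 N, if the wrist force passes 120 N, or if a joint passes its speed limit or range.

ROBOT

A 6-joint arm with a two-finger parallel gripper is mounted at the origin on the work surface. World frame = base frame: x ahead of the robot, y to its left, z up, the work surface at z = 0. Lengths are in m, angles in rad, forces in N, time in s.
With the tool pointing down it reaches from about 0.375 to 0.975 m from the base axis. Payload 3.8 kg.
Tool frame: the origin (TCP) lies on the centre line of the jaws, within the pads' length; the fingertips stand 14 mm ahead of it and the grasp point (between the pads) lies 5 mm behind it; z points along the fingers, y is the line along which they close (so a half turn about z gives the same grasp; the last joint's range is limited). The gripper opens to 85 mm and grips with 20 to 120 N. Pads are 22 mm wide; open, the fingers measure 114 mm over their backs; the gripper's body (76 mm by 85 mm) begins 54 mm behind the grasp point. The pads swing forward as they close: fully open they stand 13 mm farther back than shut.
Start: joints at [1.192, 0.264, 1.604, -0, 1.274, -0.037], TCP at [0.226, 0.636, 0.208] pointing down, gripper open.
Joint ranges: [-2.63, 2.63], [-0.94, 2.18], [0.31, 2.57], [-1.31, 4.45], [0, 2.66], [-2.55, 2.55]. Speed limits (rad/s): [2.57, 2.57, 3.14, 3.14, 3.14, 3.14].

INTERFACE

Orientations are given as a rotation vector (axis times angle).
In Python, from workcell import bot, eyes, spot_in gives the robot as it stands.
- The arm moves only by the tool carry_out, never from a script. Its argument "series" is text: rows parted by semicolons, each of 4 numbers parted by spaces: the shift along the world's x, y, z in m, then the turn about the world's z in degrees. In form: tx ty tz roll; .... A call has 1 to 20 rows; each row shifts and turns the commanded pose from where the row before left it; what a row does not reach is not made up. A row lasts 1/8 s, in which the tool goes at most 62.5 mm and 10.7 degrees, less where a joint would pass 70% of its speed; a pose out of reach is approached as far as the arm can. A call is refused whole if a number of a shift passes 0.0625 or a number of a turn 10.7, either way. A call with a gripper value outside its range is refused whole. "jaw" is the gripper command: -1 is shut, 1 is fully open, values between are in proportion, set as the call begins (left out, the last holds). The fingers move at their own pace and stop on an object; "grip_force" is the grip in N (left out, the last holds). Time passes only in rows, so rows that do not move let the fingers close. It gives the time, the measured TCP pose, the force, the opening and the grip force at its end, in the units of the state.
- bot.read_state(): the state, without advancing time (a new reading comes with each control period).
- eyes.read_camera(name): name is "scene" or "top"; returns (picture, depth): 384x512x3 uint8, blue, green, red; 384x512 float32, m along the optical axis (not along the pixel's ray), 0 where there is no reading.
- eyes.get_calibration(name): a dict with "K" (3x3 intrinsics, pixels), "distortion" ([k1, k2, p1, p2, k3] as OpenCV has them; the pictures are not rectified), "position" and "rotation" of the camera in the world. Camera axes: x right, y down, z forward; pixel columns grow to the right and rows downward; lengths in m; the calibration is good to about 2 mm. A picture is of the moment at which its call begins. get_calibration takes no time and is no camera call.
- bot.finish_job(): hands the job in; it is judged then, once.
Trained networks look in the newest picture that a camera, given by its name, has taken for a name from the list of things; names that differ only in an ending like _2 or _b are one class to them, and where a whole thing is asked for, a point or a joint stands for the part that bears it (a point fixed in the world has none). Each returns a list of dicts, best first, with "score" (0 to 1); they miss things now and then, are a little off and sometimes report something else, mostly with a low value. They report only what shows in the picture. A call takes as long as a camera call.
- spot_in(camera, target): "rect" ([centre column, centre row, width, height] in pixels, round what is visible of it).
The state is a dict: "time": time; "q": joint angles; "joint_vel": joint speeds; "joint_torque": joint torques, N m; "tool_pos": TCP position; "tcp_rot": TCP orientation; "wrist_force": force on the tool from outside, world axes, zero at the start; "torque": the same for the moment, N m; "width": opening from 0.0 (shut) to 1.0 (fully open); "grip_force": force on a finger pad.
Only numpy, scipy, OpenCV 4.12 (cv2) and the standard library are available. Lean on these libraries where they do the work, as an engineer would, in place of code of your own. Each camera call takes 0.05 s, during which the arm holds its last target. There are 200 camera calls.

## Working session

There is one attempt and no reset: what is moved stays moved. The work goes in short steps, Python scripts to look and compute and a tool call to move; the robot and the scene stay as the last step left them, time stands still between calls to the robot, and variables do not carry over. Pictures are saved under pics/ and viewed, at most 14 in all, crops included, and the job is handed in when it is done.

Besides the shell and the picture viewer there is one more tool, called after "Call:" as a command line: name --argument value ..., lists and objects as JSON in quotes. carry_out: Moves the arm, as the interface text tells. Its arguments: {"type":"object","properties":{"series":{"type":"string"},"jaw":{"type":"number"},"grip_force":{"type":"number"}},"required":["series"]}

```bash
mkdir -p pics; ls
cat > h.py <<'E'
import numpy as np, cv2
from workcell import bot, eyes, spot_in
def cal(n):
    c=eyes.get_calibration(n); R=np.array(c["rotation"],float)
    if R.shape!=(3,3): R=cv2.Rodrigues(R)[0]
    return np.array(c["K"],float),np.array(c["distortion"],float),np.array(c["position"],float),R
def rays(n,uv):
    K,D,p,R=cal(n); x=cv2.undistortPoints(np.array(uv,float).reshape(-1,1,2),K,D)[:,0]
    return p,np.c_[x,np.ones(len(x))]@R.T
def onz(n,uv,z):
    p,r=rays(n,uv); return p+r*((z-p[2])/r[:,2])[:,None]
def cloud(n,d):
    h,w=d.shape; u,v=np.meshgrid(np.arange(w),np.arange(h))
    p,r=rays(n,np.c_[u.ravel(),v.ravel()]); return (p+r*d.reshape(-1,1)).reshape(h,w,3)
def proj(n,P):
    K,D,p,R=cal(n); return cv2.projectPoints(np.array(P,float).reshape(-1,3),R.T,-R.T@p,K,D)[0][:,0]
E
python3 - <<'E'
from h import *
print(bot.read_state())
for n in("scene","top"):
    im,d=eyes.read_camera(n); print(n,cal(n)); cv2.imwrite(f"pics/{n}0.png",cv2.resize(im,(800,600),interpolation=cv2.INTER_CUBIC)); np.savez(f"{n}0.npz",im=im,d=d)
E
```

```text
pics
{'time': 0.0, 'q': array([ 1.19210229e+00,  2.64770789e-01,  1.60543224e+00, -2.34518110e-05,
        1.27369891e+00, -3.68338490e-02]), 'joint_vel': array([ 2.78375132e-04,  1.71960561e-03, -5.98440098e-05, -9.22270324e-04,
        1.84541777e-03,  1.96476731e-03]), 'joint_torque': array([ 1.53554643e-03, -5.15129900e+01, -3.67314363e+01,  1.62409009e-05,
        1.29533277e-02, -1.41909678e-05]), 'tool_pos': array([0.22595313, 0.63519333, 0.20661877]), 'tcp_rot': array([-0.53429334, -3.09536225,  0.00355615]), 'wrist_force': array([-0.26939149,  0.07027879,  0.73772317]), 'torque': array([-0.03820472,  0.00198471, -0.00873344]), 'grip_force': 0.0, 'width': 0.9933976839070086}
scene (array([[434.39317439,   0.        , 256.1953989 ],
       [  0.        , 434.39317439, 192.50245052],
       [  0.        ,   0.        ,   1.        ]]), array([-0.04210967,  0.        ,  0.        ,  0.        ,  0.        ]), array([ 1.15758139, -0.73619292,  0.81267296]), array([[ 0.78030468,  0.35789953, -0.51286697],
       [ 0.62505986, -0.47333   ,  0.62069226],
       [-0.02060986, -0.80490163, -0.59305025]]))
top (array([[440.20368064,   0.        , 254.9621863 ],
       [  0.        , 440.20368064, 189.26835872],
       [  0.        ,   0.        ,   1.        ]]), array([-0.01188235,  0.        ,  0.        ,  0.        ,  0.        ]), array([ 0.41136841, -0.00217385,  1.21693903]), array([[ 0.00225565, -0.9949324 ,  0.10052078],
       [-0.99999022, -0.00186186,  0.0040111 ],
       [-0.00380361, -0.10052885, -0.99492687]]))
```

View pics/top0.png

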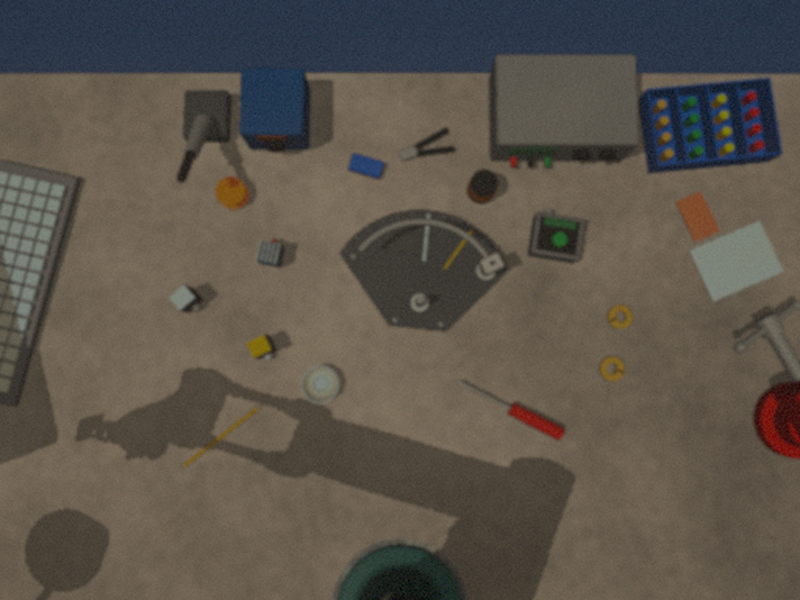

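View pics/scene0.png

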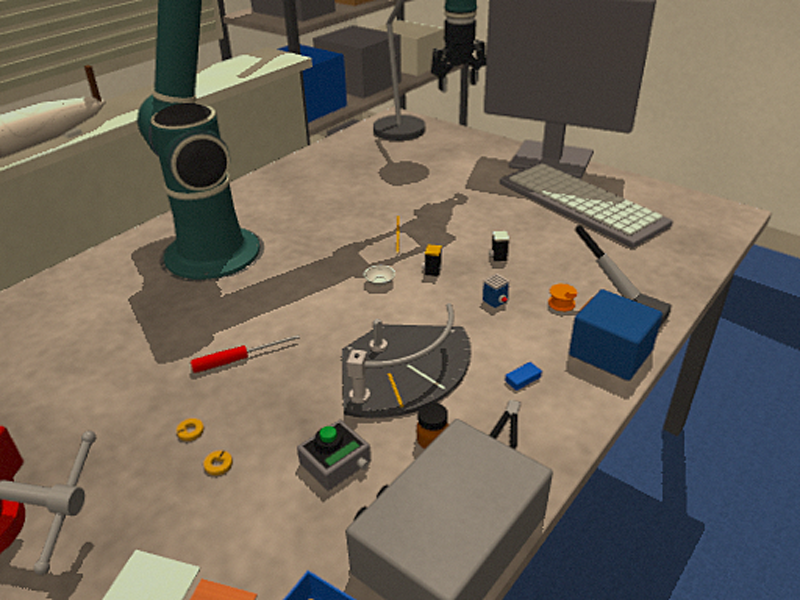

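The top picture shows two spacers (620,317) and (612,368), the LED holder (271,253), and the white (185,298) and yellow (262,346) carriages. It also shows the post (420,301), rod tip (360,247), clamp (490,265) and button (560,240). In the scene picture the LED faces the camera, the lens of each carriage points right, and there is no third spacer.

Run:
```python
from h import *
for n in("top","scene"):
    z=np.load(n+"0.npz"); im,d=z["im"],z["d"]; C=cloud(n,d); np.save(n+"C0.npy",C)
    t=C[200:215,240:260].reshape(-1,3)
    for t in["spacer1_mid","led_holder_mid","car_white_mid","car_yellow_mid","jig","start_top","tin_mid"]:
        for r in spot_in(n,t)[:4]:
            u,v,w,h=r["rect"]; P=C[int(v),int(u)]
            print(n,t,round(r["score"],2),np.round(r["rect"],1),np.round(P,3))
C=np.load("topC0.npy")
# top-face fits
def fit(u,v,s,lo,hi,n="top",C=C):
    P=C[v-s:v+s,u-s:u+s].reshape(-1,3); P=P[(P[:,2]>lo)&(P[:,2]<hi)]
    r=cv2.minAreaRect((P[:,:2]*1000).astype(np.float32)); print((u,v),len(P),np.round(P.mean(0),4),np.round(np.median(P,0),4),P.std(0).round(4),np.round(r[0],1),np.round(r[1],1),round(r[2],1))
s=512/800
for nm,u,v,lo,hi in[("table",330,500,-.02,.02),("white",185,298,.045,.07),("yel",262,346,.045,.07),("led",271,253,.045,.07),("sp1",620,317,.005,.02),("sp2",612,368,.005,.02),("post",420,301,.06,.085),("clamp",490,265,.09,.11),("btn",560,240,.05,.066)]:
    print(nm,end=" "); fit(int(u*s),int(v*s),16,lo,hi)
for n in("top","scene"):
    im=np.load(n+"0.npz")["im"]
    if n=="top": im=np.vstack([im[120:260,90:270],im[120:260,250:430]])
    else: im=im[130:330,100:370]
    k=min(800/im.shape[1],600/im.shape[0]); cv2.imwrite(f"pics/{n}0z.png",cv2.resize(im,None,fx=k,fy=k,interpolation=cv2.INTER_CUBIC))
```

```text
top spacer1_mid 0.74 [396.5 203.9  12.3  18.1] [ 0.497 -0.388 -0.   ]
top led_holder_mid 0.72 [172.9 164.2  20.3  16.4] [0.597 0.226 0.048]
top car_white_mid 0.48 [121.8 192.9  21.8  17. ] [0.521 0.358 0.058]
top car_yellow_mid 0.69 [166.2 224.2  14.2  12.6] [0.436 0.236 0.057]
top car_yellow_mid 0.39 [205.9 244.9  24.9  23.1] [0.383 0.139 0.006]
top jig 0.55 [270.7 172.8 105.6  79.3] [ 0.581 -0.039  0.016]
top start_top 0.22 [167.2 222.9  15.6  17. ] [0.442 0.234 0.056]
top tin_mid 0.7 [206.1 244.1  24.1  23.4] [0.383 0.137 0.001]
scene spacer1_mid 0.76 [140.2 294.2  14.3  12.4] [ 0.492 -0.38   0.003]
scene led_holder_mid 0.77 [318.8 185.1  13.4  22.6] [0.621 0.208 0.047]
scene car_white_mid 0.69 [320.9 159.2  10.6  20.4] [0.536 0.358 0.033]
scene car_yellow_mid 0.75 [274.1 164.6  13.9  21.6] [0.448 0.217 0.051]
scene car_yellow_mid 0.24 [242.5 177.1  17.6  13.3] [0.371 0.145 0.008]
scene car_yellow_mid 0.23 [213.  278.5   6.2  13.6] [ 0.638 -0.271  0.063]
scene jig 0.77 [259.4 231.6  80.1  77.4] [ 0.639 -0.101  0.088]
scene jig 0.37 [121.5 276.3  20.2  11.6] [ 0.405 -0.372  0.001]

[... 479 characters left out ...]
277 0.0501] [0.0104 0.0104 0.0029] [605.2 227.7] [34.3 35.7] 76.8
sp1 (396, 202) 189 [ 0.4974 -0.3849  0.0097] [ 0.4962 -0.3852  0.0098] [0.0145 0.0136 0.003 ] [ 496.3 -385.6] [78.1 70.2] 16.4
sp2 (391, 235) 187 [ 0.4067 -0.3687  0.01  ] [ 0.4059 -0.3704  0.01  ] [0.0147 0.0144 0.0027] [ 410.6 -367.5] [84.4 78.8] 84.9
post (268, 192) 29 [ 0.5192 -0.032   0.0705] [ 0.5198 -0.0317  0.0708] [0.0037 0.0044 0.0032] [519.2 -31.8] [15.8 11.6] 71.0
clamp (313, 169) 168 [ 0.5823 -0.1451  0.0996] [ 0.58   -0.1457  0.1006] [0.0128 0.0116 0.0043] [ 596.3 -140.7] [66.4 34.8] 23.3
btn (358, 153) 167 [ 0.6248 -0.2691  0.0566] [ 0.6246 -0.2688  0.0549] [0.0102 0.0102 0.0048] [ 625.3 -270.2] [39.6 39.1] 44.9
```

View pics/scene0z.png

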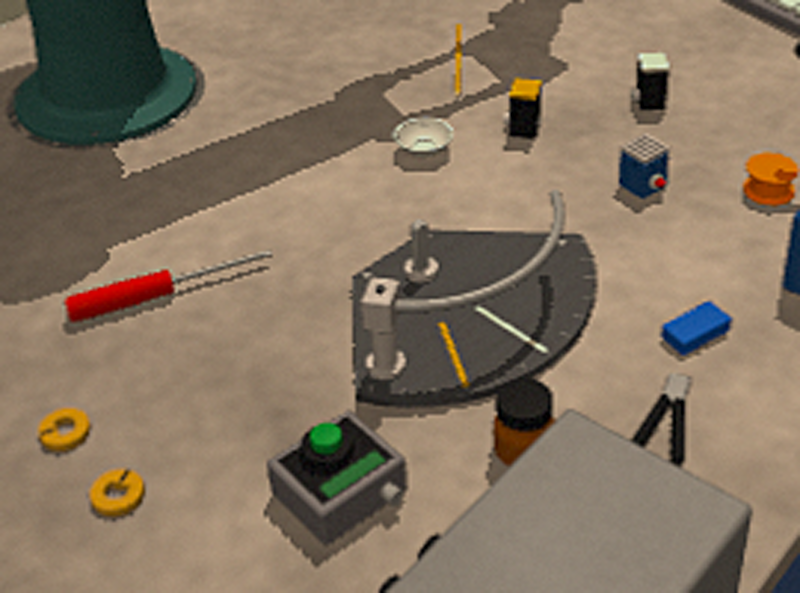

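The zoomed scene shows two spacers: their black lines point left at (45,432) and up at (125,475). Both lenses point left, LED red at (658,183), and the rod's free end is at (556,200).

```bash
cat > fit.py <<'E'
from h import *
from scipy.optimize import minimize
sg=lambda x:1/(1+np.exp(-np.clip(x,-40,40)))
def hsv(im): return cv2.cvtColor(im,cv2.COLOR_BGR2HSV).astype(int)
def win(n,im,c,z,r=.045):
    "world xy (on plane z) of pixels near c, + colours"
    u,v=proj(n,[[c[0],c[1],z]])[0].astype(int); s=26
    U,V=np.meshgrid(np.arange(u-s,u+s),np.arange(v-s,v+s)); U=U.clip(0,511);V=V.clip(0,383)
    W=onz(n,np.c_[U.ravel(),V.ravel()],z)[:,:2]; k=np.hypot(*(W-c).T)<r
    return W[k],hsv(im)[V.ravel(),U.ravel()][k],im[V.ravel(),U.ravel()][k].astype(float)
def fitrect(W,m,c,a,b):
    best=None
    for y0 in np.arange(-90,90,15):
        f=lambda p:np.sum((m-sg((a/2-abs((W[:,0]-p[0])*np.cos(p[2])+(W[:,1]-p[1])*np.sin(p[2])))/.0006)*sg((b/2-abs(-(W[:,0]-p[0])*np.sin(p[2])+(W[:,1]-p[1])*np.cos(p[2])))/.0006))**2)
        r=minimize(f,[c[0],c[1],np.radians(y0)],method="Nelder-Mead",options=dict(initial_simplex=[[c[0],c[1],np.radians(y0)],[c[0]+.005,c[1],np.radians(y0)],[c[0],c[1]+.005,np.radians(y0)],[c[0],c[1],np.radians(y0+10)]]))
        if best is None or r.fun<best.fun: best=r
    return best.x,best.fun
E
python3 - <<'E'
from fit import *
for n in("top","scene"):
    im=np.load(n+"0.npz")["im"]
    for nm,c in(("white",(.525,.37)),("yellow",(.442,.237))):
        W,H,B=win(n,im,np.array(c),.056)
        m=(H[:,2]>110)&(H[:,1]<60) if nm=="white" else (H[:,0]>15)&(H[:,0]<35)&(H[:,1]>150)&(H[:,2]>90)
        x,f=fitrect(W,m*1.,c,.034,.030); print(n,nm,m.sum(),x[:2].round(4),np.degrees(x[2]).round(1),round(f,1),"bright pct",np.percentile(H[:,2],[50,90]))
    for c in((.497,-.385),(.406,-.370)):
        W,H,B=win(n,im,np.array(c),.010,.035)
        m=((H[:,0]>12)&(H[:,0]<35)&(H[:,1]>150)).astype(float)
        g=lambda p:np.sum((m-sg((.022-np.hypot(*(W-p).T))/.0006)*sg((np.hypot(*(W-p).T)-.0098)/.0006))**2)
        p=minimize(g,c,method="Nelder-Mead").x
        rr=W-p; R=np.hypot(*rr.T); k=(R>.011)&(R<.020); a=np.degrees(np.arctan2(rr[:,1],rr[:,0]))
        w=np.clip(np.median(B[k].sum(1))*.75-B[k].sum(1),0,None); ang=np.degrees(np.angle((w*np.exp(1j*np.radians(a[k]))).sum())); 
        print(n,"spacer",p.round(4),"line",ang.round(1),round(g(p),1),m.sum())
    h=hsv(im); 
    W,H,B=win(n,im,np.array((.605,.228)),.016,.06); m=((H[:,0]<8)|(H[:,0]>172))&(H[:,1]>150)&(H[:,2]>70); print(n,"red",m.sum(),W[m].mean(0).round(4) if m.any() else 0)
    W,H,B=win(n,im,np.array((.605,.228)),.050,.04); m=((H[:,1]<110)&(H[:,2]>np.percentile(H[:,2],0)));
    blue=(H[:,0]>95)&(H[:,0]<125)&(H[:,1]>60); print("blue",blue.sum())
    W,H,B=win(n,im,np.array((.625,-.269)),.058,.03); m=(H[:,0]>45)&(H[:,0]<80)&(H[:,1]>120); print(n,"green",m.sum(),W[m].mean(0).round(4))
# jig fit from clouds
Ps=[];post=[]
for n in("top","scene"):
    C=np.load(n+"C0.npy").reshape(-1,3); k=(C[:,2]>.079)&(C[:,2]<.098); c0=np.array([.5195,-.032]); R=np.hypot(*(C[:,:2]-c0).T); A=np.degrees(np.arctan2(*(C[:,:2]-c0).T[::-1]))
    k&=(R>.115)&(R<.145)&(A>-45)&(A<75); P=C[k]; print(n,k.sum(),A[k].min(),A[k].max())
    f=lambda p:np.sum(np.minimum(abs(np.hypot(P[:,0]-p[0],P[:,1]-p[1])-.130),.006)); r=minimize(f,c0,method="Nelder-Mead",options=dict(xatol=1e-5)); print("centre",r.x.round(4),r.fun/len(P))
    im=np.load(n+"0.npz")["im"]; h=hsv(im)
    k=(C[:,2]>.055)&(C[:,2]<.08)&(np.hypot(*(C[:,:2]-c0).T)<.015); print("post",k.sum(),C[k].mean(0).round(4))
    # lines on plate z=.012
    V,U=np.mgrid[0:384,0:512]; W=onz(n,np.c_[U.ravel(),V.ravel()],.012)[:,:2]; R=np.hypot(*(W-c0).T); A=np.degrees(np.arctan2(*(W-c0).T[::-1])); H=h.reshape(-1,3)
    kw=(R>.075)&(R<.14)&(A>-12)&(A<12)&(H[:,2]>110)&(abs(C[:,2]-.012)<.012)
    ky=(R>.07)&(R<.15)&(A>-50)&(A<-15)&(H[:,0]>12)&(H[:,0]<35)&(H[:,1]>120)&(H[:,2]>90)
    for nm,k in(("w",kw),("y",ky)):
        q=W[k]; l=cv2.fitLine(q.astype(np.float32),cv2.DIST_HUBER,0,.001,.001).ravel(); print(n,nm,k.sum(),"c",q.mean(0).round(4),"dir",np.degrees(np.arctan2(l[1],l[0])).round(2), "off from c0",np.round(((q.mean(0)-c0)[0]*l[1]-(q.mean(0)-c0)[1]*l[0]),4))
E
```

```text
top white 192 [0.5264 0.3752] -49.7 43.2 bright pct [113. 128.]
top yellow 137 [0.4433 0.2383] -63.0 6.4 bright pct [110. 124.]
top spacer [ 0.4983 -0.3866] line 0.0 25.4 129.0
top spacer [ 0.4076 -0.3686] line 0.0 28.7 128.0
top red 0 0
blue 0
top green 73 [ 0.6275 -0.2715]
scene white 49 [0.5238 0.3743] 39.4 1.0 bright pct [166. 214.]
scene yellow 64 [0.443  0.2383] -58.7 9.1 bright pct [123.  209.4]
scene spacer [ 0.5    -0.3882] line 56.2 43.6 215.0
scene spacer [ 0.4087 -0.3714] line -115.1 35.4 184.0
scene red 9 [0.6273 0.2267]
blue 50
scene green 108 [ 0.6277 -0.2724]
top 322 -44.98174634540888 50.30679272656562
centre [ 0.52   -0.0318] 0.0024741807557799
post 31 [ 0.519  -0.0317  0.0698]
top w 15 c [ 0.6287 -0.0442] dir -6.08 off from c0 0.0005
top y 53 c [ 0.609  -0.0962] dir -35.15 off from c0 0.001
scene 255 -44.91390101639871 49.622657301110024
centre [ 0.5233 -0.0347] 0.002235293408075899
post 40 [ 0.5229 -0.0348  0.0664]
scene w 40 c [ 0.6262 -0.0421] dir -5.25 off from c0 0.0003
scene y 57 c [ 0.6118 -0.0978] dir -36.01 off from c0 -0.001
```

View pics/top0z.png

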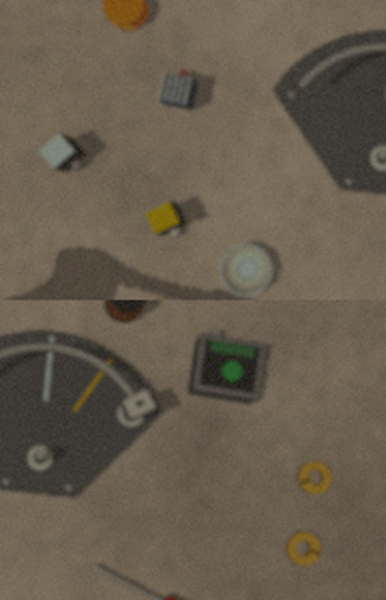

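The top crop shows the lenses to the lower right of both carriage blocks, at (77,165) and (178,232). The spacer lines point left (303,475) and right (316,549).

Run:
```python
from fit import *
from scipy.ndimage import map_coordinates
for n in("top","scene"):
    im=np.load(n+"0.npz")["im"].astype(float)
    for c in((.498,-.3865),(.408,-.369)):
        if n=="scene": c=(c[0]+.0008,c[1]-.0012)
        # refine centre: radial edge contrast of outer rim using saturation
        S=hsv(im.astype(np.uint8))[...,1].astype(float)
        a=np.radians(np.arange(0,360,5))
        def samp(A,ctr,r): 
            P=np.c_[ctr[0]+r*np.cos(a),ctr[1]+r*np.sin(a),np.full(len(a),.010)]; uv=proj(n,P); return map_coordinates(A,[uv[:,1],uv[:,0]],order=1)
        f=lambda p:-np.mean([samp(S,p,.019)-samp(S,p,.0255)+.6*(samp(S,p,.014)-samp(S,p,.0075))])
        p=minimize(f,c,method="Nelder-Mead",options=dict(initial_simplex=[c,(c[0]+.004,c[1]),(c[0],c[1]+.004)])).x
        g=im.sum(2); prof=np.mean([samp(g,p,r) for r in np.arange(.012,.0205,.001)],0)
        w=np.clip(np.median(prof)-30-prof,0,None)
        o=np.argsort(prof)[:9]; i=prof.argmin(); dd=np.angle(np.exp(1j*(a-a[i]))); k=abs(dd)<.6; w=np.clip(np.median(prof)-prof,0,None)*k
        print(n,p.round(4),"min at",np.degrees(a[i]),"mean",np.degrees(a[i]+(w*dd).sum()/w.sum()).round(1),(prof.min()/np.median(prof)).round(2))
```

```text
top [ 0.498  -0.3861] min at 115.0 mean 111.4 0.81
top [ 0.4072 -0.3692] min at 255.00000000000003 mean 254.2 0.8
scene [ 0.4992 -0.3873] min at 119.99999999999999 mean 120.8 0.49
scene [ 0.4096 -0.3714] min at 230.0 mean 231.2 0.75
```

Call:
carry_out --series ".0454 -.0392 0 0;.0454 -.0392 0 0;.0454 -.0392 0 0;.0454 -.0392 0 0;.0454 -.0392 0 0;.0454 -.0392 0 0;0 -.0562 0 -2.17;0 -.0562 0 -2.17;0 -.0562 0 -2.17;0 -.0562 0 -2.17;0 -.0562 0 -2.17;0 -.0562 0 -2.17;0 -.0562 0 -2.17;0 -.0562 0 -2.17;0 -.0562 0 -2.17;0 -.0562 0 -2.17;0 -.0562 0 -2.17;0 -.0562 0 -2.17;0 -.0562 0 -2.17;0 -.0562 0 -2.17" --jaw 1 --grip_force 30

```text
time: 3.3
tool_pos: [0.4985, -0.388, 0.2083]
tcp_rot: [1.329, 2.846, 0.0]
wrist_force: [0.8, 0.4, 0.8]
width: 0.998
grip_force: 0.0
```

```bash
cat > st.py <<'E'
from h import *
def st():
    s=bot.read_state(); R=cv2.Rodrigues(np.array(s["tcp_rot"]))[0]
    print("t",round(s["time"],2),"tcp",np.round(s["tool_pos"],4),"psi",np.degrees(np.arctan2(R[1,1],R[0,1])).round(1),"zdir",R[:,2].round(3),"F",np.round(s["wrist_force"],1),"w",round(s["width"]*85,1),"g",round(s["grip_force"],1),"q6",round(np.degrees(s["q"][5])))
if __name__=="__main__": st()
E
python3 st.py
python3 -c "
from h import *
im=np.load('scene0.npz')['im'][260:315,105:165]
cv2.imwrite('pics/sp.png',cv2.resize(im,None,fx=10,fy=10,interpolation=cv2.INTER_CUBIC))
print(proj('scene',[[.4092,-.3708,.01],[.4092+.022,-.3708,.01],[.4092,-.3708+.022,.01]]).round(1)-[105,260])"
```

```text
t 3.3 tcp [ 0.4985 -0.388   0.2083] psi 39.9 zdir [ 0.001 -0.    -1.   ] F [0.8 0.4 0.8] w 84.9 g 0.0 q6 -80
[[16.4 14.1]
 [21.9 18.1]
 [23.4  9. ]]
```

View pics/sp.png

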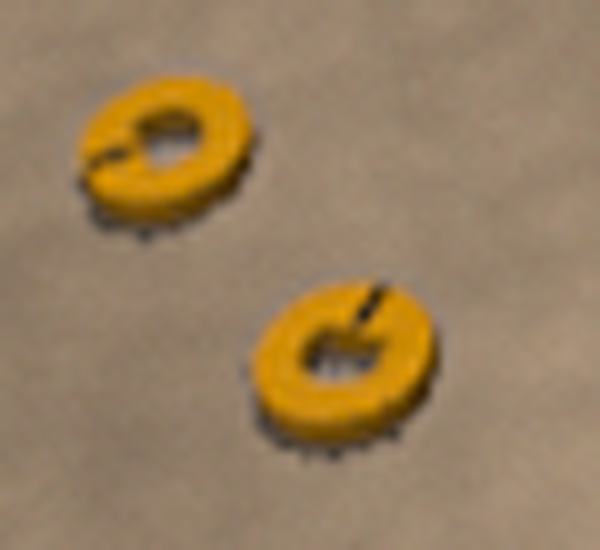

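The spacer crop shows the lines at about 242° for the spacer at (169,138) and about 118–120° for the one at (345,355). I'm going down onto the second.

Call:
carry_out --series "0 .001 -.055 0;0 0 -.055 0;0 0 -.055 0;0 0 -.0233 0;0 0 0 0;0 0 0 0"

```text
time: 4.05
tool_pos: [0.4997, -0.3859, 0.0212]
tcp_rot: [1.326, 2.846, -0.001]
wrist_force: [-0.2, 0.0, 1.8]
width: 1.001
grip_force: 0.0
```

Call:
carry_out --series "0 0 0 0;0 0 0 0;0 0 0 0;0 0 0 0;0 0 0 0;0 0 0 0;0 0 0 0;0 0 0 0" --jaw -1 --grip_force 20

```text
time: 5.05
tool_pos: [0.4986, -0.385, 0.0196]
tcp_rot: [-1.327, -2.848, -0.0]
wrist_force: [-0.2, -0.2, 0.3]
width: 0.002
grip_force: 0.0
```

Run:
```python
from st import *
st(); im,d=eyes.read_camera("scene"); cv2.imwrite("pics/g1.png",cv2.resize(im[180:345,60:280],None,fx=3.6,fy=3.6,interpolation=cv2.INTER_CUBIC))
```

```text
t 5.05 tcp [ 0.4986 -0.385   0.0196] psi 40.0 zdir [-0.  0. -1.] F [-0.2 -0.2  0.3] w 0.1 g 0.0 q6 -80
```

View pics/g1.png

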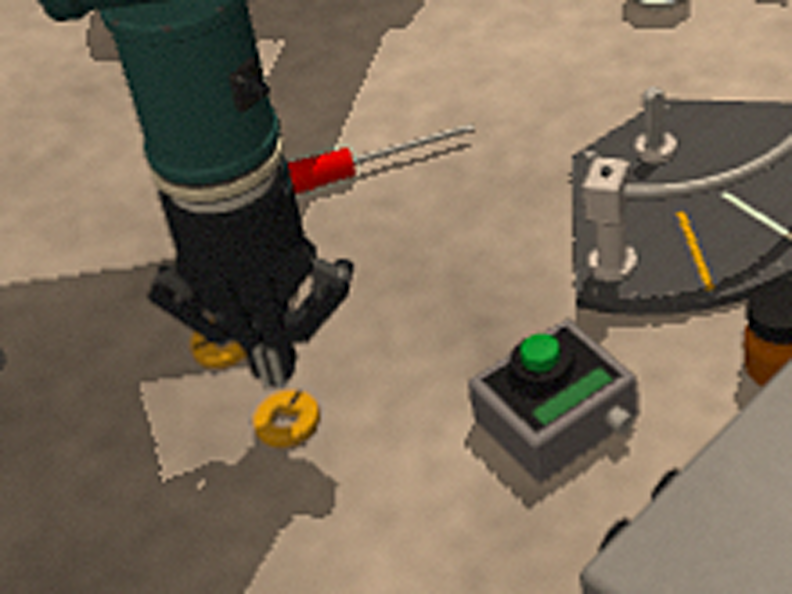

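The picture shows the shut fingertips at crop (275,385), above and behind the untouched spacer at (287,418). The tips passed over it, so I'll work out how high they are.

Run:
```python
from h import *
for z in (.006,.012,.02,.03,.04): print(z,((proj('scene',[[.4986,-.385,z]])[0]-[60,180])*3.6).round(0))
im,d=eyes.read_camera("scene"); C=cloud("scene",d)
for v,u in((284,136),(285,136),(286,136),(285,137),(287,136),(288,136),(280,136),(275,135)): print(u,v,C[v,u].round(4),im[v,u])
```

```text
0.006 [288. 417.]
0.012 [287. 411.]
0.02 [284. 403.]
0.03 [282. 393.]
0.04 [279. 382.]
136 284 [ 0.5069 -0.3914  0.0589] [ 83  95 101]
136 285 [ 0.5045 -0.3908  0.0533] [75 88 92]
136 286 [ 0.5056 -0.392   0.0518] [50 57 58]
137 285 [ 0.5104 -0.3915  0.058 ] [ 90 103 111]
136 287 [ 0.5039 -0.3918  0.0469] [74 82 92]
136 288 [ 0.4675 -0.3734  0.0013] [102 130 156]
136 280 [ 0.5084 -0.3896  0.0719] [ 82  95 102]
135 275 [ 0.509  -0.389   0.0883] [21 21 20]
```

Run:
```python
from h import *
im,d=eyes.read_camera("scene"); C=cloud("scene",d)
k=3.0
a=cv2.resize(im[225:315,95:185],None,fx=6.5,fy=6.5,interpolation=cv2.INTER_CUBIC)
a=cv2.convertScaleAbs(a,alpha=1.8,beta=10); cv2.imwrite("pics/g2.png",a)
im,d=eyes.read_camera("top"); C=cloud("top",d); u,v=proj("top",[[.4986,-.385,.02]])[0].astype(int); print(u,v)
for z0,z1 in((.004,.02),(.02,.04),(.04,.06),(.06,.09),(.09,.14)):
    P=C[v-30:v+30,u-30:u+30].reshape(-1,3); q=P[(P[:,2]>z0)&(P[:,2]<z1)]; print(z0,len(q),q.mean(0).round(3) if len(q) else 0)
```

```text
397 201
0.004 309 [ 0.495 -0.365  0.007]
0.02 0 0
0.04 16 [ 0.493 -0.376  0.054]
0.06 25 [ 0.493 -0.375  0.075]
0.09 158 [ 0.521 -0.356  0.119]
```

View pics/g2.png

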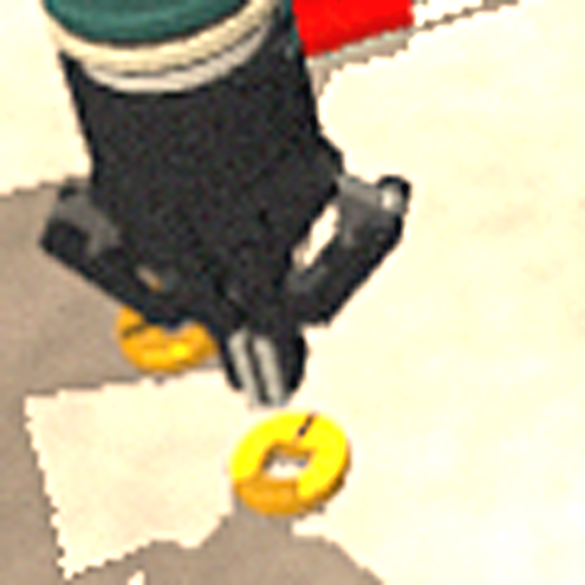

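The zoom shows the shut tips ending at (265,405), about 35–40 mm up, even though the reported TCP is 20 mm. The real gripper therefore sits higher than the description says. I'll open and go lower step by step, watching the force.

Call:
carry_out --series "0 0 .01 0;0 0 0 0;0 0 0 0;0 0 0 0;0 0 0 0;0 0 0 0" --jaw 1

```text
time: 6.0
tool_pos: [0.4985, -0.385, 0.0295]
tcp_rot: [-1.327, -2.847, -0.0]
wrist_force: [0.4, -0.1, 0.3]
width: 0.998
grip_force: 0.0
```

Call:
carry_out --series "0 0 -.01 0;0 0 -.01 0;0 0 -.007 0;0 0 0 0;0 0 0 0"

```text
time: 6.62
tool_pos: [0.4987, -0.3851, 0.0026]
tcp_rot: [1.327, 2.848, -0.0]
wrist_force: [0.3, 0.5, 0.7]
width: 1.003
grip_force: 0.0
```

```bash
python3 st.py
```

```text
t 6.62 tcp [ 0.4987 -0.3851  0.0026] psi 40.0 zdir [ 0. -0. -1.] F [0.3 0.5 0.7] w 85.2 g 0.0 q6 -80
```

Call:
carry_out --series "0 0 -.007 0;0 0 -.005 0;0 0 0 0;0 0 0 0"

```text
time: 7.12
tool_pos: [0.4986, -0.385, -0.0094]
tcp_rot: [-1.327, -2.848, -0.0]
wrist_force: [0.2, -0.2, 1.1]
width: 0.999
grip_force: 0.0
```

Run:
```python
from st import *
st()
im,d=eyes.read_camera("scene"); C=cloud("scene",d); d0=np.load("scene0.npz")["d"]
m=(d0-d>.01)&(d>0)&(np.hypot(C[...,0]-.4986,C[...,1]+.385)<.09)&(C[...,2]<.12)
P=C[m]; i=np.argsort(P[:,2])[:12]; print(P[i].round(3)); 
v,u=np.nonzero(m); k=np.argsort(-v)[:10]; print(np.c_[u,v][k].tolist())
a=cv2.resize(im[225:315,95:185],None,fx=6.5,fy=6.5,interpolation=cv2.INTER_CUBIC)
cv2.imwrite("pics/g3.png",cv2.convertScaleAbs(a,alpha=1.5,beta=10))
```

```text
t 7.12 tcp [ 0.4986 -0.385  -0.0094] psi 40.0 zdir [-0.  0. -1.] F [ 0.2 -0.2  1.1] w 84.9 g 0.0 q6 -80
[[ 0.468 -0.415  0.028]
 [ 0.461 -0.406  0.03 ]
 [ 0.54  -0.36   0.03 ]
 [ 0.467 -0.422  0.031]
 [ 0.539 -0.358  0.031]
 [ 0.468 -0.418  0.031]
 [ 0.466 -0.412  0.032]
 [ 0.468 -0.414  0.032]
 [ 0.464 -0.411  0.033]
 [ 0.461 -0.406  0.033]
 [ 0.541 -0.363  0.033]
 [ 0.459 -0.404  0.033]]
[[117, 292], [158, 291], [157, 291], [156, 291], [155, 291], [120, 291], [117, 291], [119, 291], [118, 291], [118, 290]]
```

View pics/g3.png

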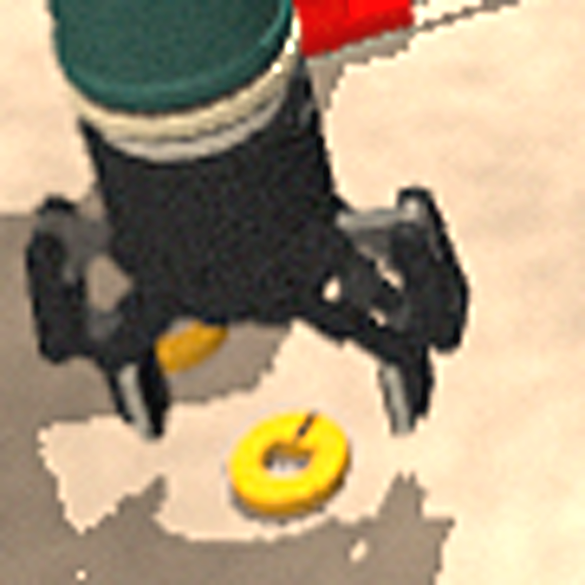

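The open tips at (148,432) and (402,425) straddle the spacer at (289,463), about 30 mm up. So the tips are about 40 mm above the reported TCP z when open. I'll go down 20 mm more and close.

Call:
carry_out --series "0 0 -.01 0;0 0 -.006 0;0 0 -.004 0;0 0 0 0"

```text
time: 7.68
tool_pos: [0.4982, -0.3847, -0.03]
tcp_rot: [-1.326, -2.847, -0.0]
wrist_force: [0.2, -0.1, -0.3]
width: 0.997
grip_force: 0.0
```

Call:
carry_out --series "0 0 0 0;0 0 0 0;0 0 0 0;0 0 0 0;0 0 0 0;0 0 0 0" --jaw -1

```text
time: 8.43
tool_pos: [0.5013, -0.3874, -0.025]
tcp_rot: [1.324, 2.842, -0.003]
wrist_force: [-2.5, 2.0, 14.9]
width: 0.494
grip_force: 28.3
```

```bash
python3 st.py
```

```text
t 8.43 tcp [ 0.5013 -0.3874 -0.025 ] psi 40.0 zdir [ 0.005 -0.004 -1.   ] F [-2.5  2.  14.9] w 42.0 g 28.3 q6 -80
```

Call:
carry_out --series "0 0 .006 0;0 0 0 0;0 0 0 0;0 0 0 -10;0 0 0 -10;0 0 0 -10;0 0 0 -10;0 0 0 -10;0 0 0 -10;0 0 0 -10;0 0 0 -10;0 0 0 -10;0 0 0 0" --jaw 1

```text
time: 10.05
tool_pos: [0.4981, -0.3847, -0.0241]
tcp_rot: [-2.95, -1.078, 0.001]
wrist_force: [0.8, 0.0, 0.1]
width: 1.001
grip_force: 0.0
```

Call:
carry_out --series "0 0 0 0;0 0 0 0;0 0 0 0;0 0 0 0;0 0 0 0;0 0 0 0" --jaw -1

```text
time: 10.8
tool_pos: [0.4987, -0.3851, -0.0231]
tcp_rot: [2.952, 1.076, 0.0]
wrist_force: [-1.6, 1.3, 3.1]
width: 0.5
grip_force: 20.4
```

Call:
carry_out --series "0 0 0 0;0 0 0 0;0 0 0 0;0 0 0 10;0 0 0 10;0 0 0 10;0 0 0 10;0 0 0 10;0 0 0 10;0 0 0 10;0 0 0 10;0 0 0 10;0 0 0 0" --jaw 1

```text
time: 12.42
tool_pos: [0.4986, -0.385, -0.0234]
tcp_rot: [-1.329, -2.846, 0.0]
wrist_force: [-1.4, 0.0, 0.1]
width: 0.999
grip_force: 0.0
```

Call:
carry_out --series "0 0 0 0;0 0 0 0;0 0 0 0;0 0 0 0;0 0 0 0;0 0 0 0" --jaw -1

```text
time: 13.18
tool_pos: [0.4988, -0.3852, -0.0232]
tcp_rot: [1.327, 2.847, -0.0]
wrist_force: [0.6, -0.8, 1.3]
width: 0.489
grip_force: 20.7
```

Call:
carry_out --series "0 0 .05 0;0 0 .05 0;0 0 .05 0;0 0 0 0;0 0 0 0"

```text
time: 13.8
tool_pos: [0.4982, -0.3847, 0.1262]
tcp_rot: [-1.327, -2.847, -0.0]
wrist_force: [0.4, 0.1, -0.3]
width: 0.496
grip_force: 20.8
```

Run:
```python
from st import *
st()
im,d=eyes.read_camera("scene"); C=cloud("scene",d); np.savez("h1.npz",im=im,d=d)
s=bot.read_state(); u,v=proj("scene",[np.array(s["tool_pos"])+[0,0,.03]])[0].astype(int); print(u,v)
a=cv2.resize(im[v-50:v+40,u-45:u+45],None,fx=6.5,fy=6.5,interpolation=cv2.INTER_CUBIC)
cv2.imwrite("pics/g4.png",cv2.convertScaleAbs(a,alpha=1.5,beta=10))
```

```text
t 13.8 tcp [ 0.4982 -0.3847  0.1262] psi 40.0 zdir [-0.001  0.    -1.   ] F [ 0.4  0.1 -0.3] w 42.1 g 20.8 q6 -80
127 250
```

View pics/g4.png

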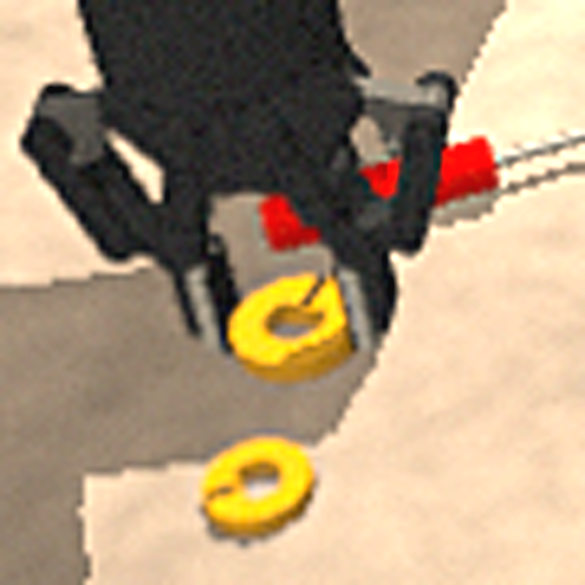

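The held spacer is level at (290,325), and its line points to (320,290). I'm carrying it over the post and turning it −123.7°.

Call:
carry_out --series ".0016 .0273 0 -9.52;.0016 .0273 0 -9.52;.0016 .0273 0 -9.52;.0016 .0273 0 -9.52;.0016 .0273 0 -9.52;.0016 .0273 0 -9.52;.0016 .0273 0 -9.52;.0016 .0273 0 -9.52;.0016 .0273 0 -9.52;.0016 .0273 0 -9.52;.0016 .0273 0 -9.52;.0016 .0273 0 -9.52;.0016 .0273 0 -9.52;0 0 -.05 0;0 0 0 0;0 0 0 0"

```text
time: 15.85
tool_pos: [0.5187, -0.0303, 0.0761]
tcp_rot: [-3.137, -0.172, 0.004]
wrist_force: [0.7, 0.4, 0.1]
width: 0.491
grip_force: 20.8
```

Run:
```python
from st import *
from fit import *
st(); s=bot.read_state(); t=np.array(s["tool_pos"])
for n in("scene","top"):
    im,d=eyes.read_camera(n); np.savez("p1"+n+".npz",im=im,d=d)
    z=t[2]+.0335; W,H,B=win(n,im,t[:2],z,.03); m=((H[:,0]>12)&(H[:,0]<35)&(H[:,1]>150)).astype(float)
    print(n,m.sum(),(W[m>0].mean(0)-t[:2]).round(4))
    u,v=proj(n,[[t[0],t[1],.09]])[0].astype(int)
    a=cv2.resize(im[v-35:v+35,u-40:u+40],None,fx=7.5,fy=7.5,interpolation=cv2.INTER_CUBIC)
    cv2.imwrite("pics/p1"+n+".png",cv2.convertScaleAbs(a,alpha=1.5,beta=10)); print(u-40,v-35)
a=cv2.imread("pics/p1scene.png")[:, :]; b=cv2.imread("pics/p1top.png"); cv2.imwrite("pics/p1.png",cv2.resize(np.hstack([a,b]),(800,350)))
```

```text
t 15.85 tcp [ 0.5187 -0.0303  0.0761] psi -83.7 zdir [-0.002  0.    -1.   ] F [0.7 0.4 0.1] w 41.7 g 20.8 q6 78
scene 86.0 [0.0066 0.0019]
200 164
top 0.0 [nan nan]
227 156<stdin>:7: RuntimeWarning: Mean of empty slice.
  ret = um.true_divide(
```

View pics/p1.png

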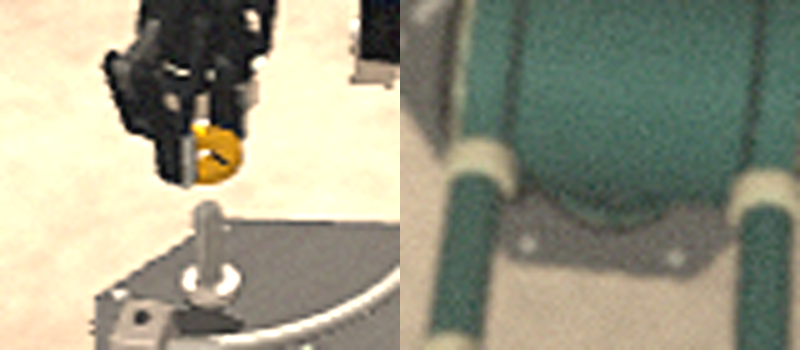

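The left half (scene) shows the held spacer at (215,155), almost straight above the post tip at (206,205), with its line pointing down-right towards the white line. In the right half the arm hides the top view.

Run:
```python
from fit import *
z=np.load("h1.npz"); im=z["im"]; t=np.array([.4982,-.3847,.1262])
W,H,B=win("scene",im,t[:2],t[2]+.0335,.035); m=((H[:,0]>12)&(H[:,0]<35)&(H[:,1]>150)).astype(float)
# silhouette rim: near-edge points also contain side wall; use annulus fit restricted to far half (away from camera) + bore
def annfit(n,im,c,zt):
    S=hsv(im)[...,1].astype(float)
    from scipy.ndimage import map_coordinates as mc
    a=np.radians(np.arange(0,360,5))
    def samp(ctr,r):
        uv=proj(n,np.c_[ctr[0]+r*np.cos(a),ctr[1]+r*np.sin(a),np.full(len(a),zt)]); return mc(S,[uv[:,1],uv[:,0]],order=1)
    f=lambda p:-np.mean(samp(p,.019)-samp(p,.0250)+.8*(samp(p,.0135)-samp(p,.0075)))
    return minimize(f,c,method="Nelder-Mead",options=dict(initial_simplex=[c,(c[0]+.004,c[1]),(c[0],c[1]+.004)])).x
print("held vs tcp, scene:",(annfit("scene",im,t[:2],t[2]+.0335)-t[:2]).round(4))
d=z["d"]; 
# post silhouette, scene0: brightness profile across axis
im0=np.load("scene0.npz")["im"].astype(float).sum(2)
from scipy.ndimage import map_coordinates as mc
lat=np.array([.7803,.6251]); lat/=np.hypot(*lat); fw=np.array([-.513,.621]); fw/=np.hypot(*fw)
s=np.arange(-.03,.0301,.0005)
for n,l in(("scene",lat),("top",np.array([0,1.]))):
  im0=np.load(n+"0.npz")["im"].astype(float).sum(2)
  for h in(.03,.04,.05,.06,.066) if n=="scene" else (.072,):
    c=np.array([.5195,-.0317]); uv=proj(n,np.c_[c[0]+s*l[0],c[1]+s*l[1],np.full(len(s),h)]); g=mc(im0,[uv[:,1],uv[:,0]],order=1); b=np.median(g); hi=g>b+.5*(g.max()-b); w=np.clip(g-b-20,0,None)*(abs(s)<.014)
    print(n,h,"lat mid",((s*w).sum()/w.sum()).round(4),"width",round(hi.sum()*.0005,4))
# boss: silver disc z=.02 r=.016: bright mask centroid via annulus-ish fit
for n in("scene","top"):
    V=np.load(n+"0.npz")["im"].astype(float).sum(2); a=np.radians(np.arange(0,360,5))
    def samp(p,r,zz):
        uv=proj(n,np.c_[p[0]+r*np.cos(a),p[1]+r*np.sin(a),np.full(len(a),zz)]); return mc(V,[uv[:,1],uv[:,0]],order=1)
    f=lambda p:-np.mean(samp(p,.0135,.02)-samp(p,.0185,.02)); c=(.5195,-.0317)
    print(n,"boss",minimize(f,c,method="Nelder-Mead",options=dict(initial_simplex=[c,(c[0]+.004,c[1]),(c[0],c[1]+.004)])).x.round(4))
    f=lambda p:-np.mean(samp(p,.0055,.072)-samp(p,.0115,.070))
    print(n,"tip",minimize(f,c,method="Nelder-Mead",options=dict(initial_simplex=[c,(c[0]+.004,c[1]),(c[0],c[1]+.004)])).x.round(4))
```

```text
held vs tcp, scene: [-0.0028 -0.0021]
scene 0.03 lat mid 0.003 width 0.006
scene 0.04 lat mid -0.0044 width 0.0055
scene 0.05 lat mid -0.013 width 0.017
scene 0.06 lat mid -0.0114 width 0.0215
scene 0.066 lat mid -0.014 width 0.0265
top 0.072 lat mid 0.0042 width 0.0165
scene boss [ 0.5195 -0.032 ]
scene tip [ 0.518  -0.0273]
top boss [ 0.5214 -0.0332]
top tip [ 0.5257 -0.0315]
```

Run:
```python
from fit import *
print("post tip pred",proj("scene",[[.520,-.0322,.072],[.520,-.0322,.04]]).round(2), "x+5mm",proj("scene",[[.525,-.0322,.072],[.520,-.0272,.072]]).round(2))
im=np.load("p1scene.npz")["im"]; H=hsv(im)
m=(H[...,0]>12)&(H[...,0]<35)&(H[...,1]>150)&(H[...,2]>80); m[:,:225]=0;m[:,262:]=0;m[:175]=0;m[215:]=0
v,u=np.nonzero(m); print("orange cols",u.min(),u.max(),"rows",v.min(),v.max(), [(r,u[v==r].min(),u[v==r].max()) for r in np.unique(v)])
t=np.array([.5187,-.0303,.0761]); a=np.radians(np.arange(0,360,3))
for zt in(.0996,.1096):
    uv=proj("scene",np.c_[t[0]+.022*np.cos(a),t[1]+.022*np.sin(a),np.full(len(a),zt)]); print(zt,"pred cols",uv[:,0].min().round(1),uv[:,0].max().round(1),"rows",uv[:,1].min().round(1),uv[:,1].max().round(1))
g=np.load("scene0.npz")["im"].sum(2)
for r in range(200,224,3): print(r,g[r,230:254].tolist())
```

```text
post tip pred [[240.96 205.05]
 [241.43 214.01]] x+5mm [[242.34 205.72]
 [242.12 204.17]]
orange cols 238 247 rows 189 200 [(np.int64(189), np.int64(238), np.int64(243)), (np.int64(190), np.int64(239), np.int64(246)), (np.int64(191), np.int64(239), np.int64(246)), (np.int64(192), np.int64(239), np.int64(247)), (np.int64(193), np.int64(239), np.int64(247)), (np.int64(194), np.int64(243), np.int64(247)), (np.int64(195), np.int64(241), np.int64(247)), (np.int64(196), np.int64(239), np.int64(247)), (np.int64(197), np.int64(239), np.int64(246)), (np.int64(198), np.int64(240), np.int64(246)), (np.int64(199), np.int64(240), np.int64(245)), (np.int64(200), np.int64(239), np.int64(243))]
0.0996 pred cols 232.6 248.7 rows 191.8 201.5
0.1096 pred cols 232.4 248.6 rows 188.9 198.5
200 [468, 463, 455, 450, 454, 469, 471, 470, 467, 461, 462, 458, 449, 455, 460, 446, 439, 433, 438, 434, 451, 454, 460, 452]
203 [446, 451, 446, 447, 455, 452, 440, 437, 446, 436, 435, 435, 440, 448, 438, 440, 434, 432, 431, 434, 439, 457, 459, 468]
206 [447, 439, 436, 441, 443, 442, 452, 434, 348, 362, 475, 434, 200, 210, 331, 500, 488, 480, 469, 466, 467, 459, 474, 468]
209 [433, 433, 434, 426, 425, 423, 435, 427, 322, 227, 250, 209, 219, 208, 266, 323, 203, 196, 201, 209, 209, 213, 214, 217]
212 [443, 443, 443, 453, 478, 450, 293, 185, 213, 246, 253, 200, 216, 213, 204, 216, 225, 219, 215, 217, 214, 226, 213, 213]
215 [431, 278, 171, 201, 205, 213, 213, 211, 213, 228, 242, 196, 213, 211, 209, 214, 208, 215, 211, 221, 212, 217, 226, 216]
218 [214, 213, 215, 213, 204, 199, 259, 469, 556, 341, 214, 198, 211, 192, 299, 519, 544, 337, 193, 211, 217, 228, 231, 219]
221 [216, 227, 219, 226, 220, 201, 272, 481, 546, 298, 281, 236, 270, 414, 591, 585, 521, 255, 194, 218, 227, 214, 210, 225]
```

Call:
carry_out --series ".004 -.0006 0 0;0 0 -.012 0;0 0 -.01 0;0 0 -.004 0;0 0 -.003 0;0 0 -.003 0;0 0 0 0"

```text
time: 16.82
tool_pos: [0.5234, -0.0315, 0.0448]
tcp_rot: [3.135, 0.173, -0.0]
wrist_force: [-0.5, -4.4, -0.0]
width: 0.493
grip_force: 20.9
```

```bash
python3 st.py
```

```text
t 16.82 tcp [ 0.5234 -0.0315  0.0448] psi -83.7 zdir [-0.    -0.001 -1.   ] F [-0.5 -4.4 -0. ] w 41.9 g 20.9 q6 78
```

Call:
carry_out --series "0 -.0005 -.003 0;0 0 -.003 0;0 0 -.003 0;0 0 0 0"

```text
time: 17.32
tool_pos: [0.5231, -0.0319, 0.0353]
tcp_rot: [3.136, 0.172, -0.001]
wrist_force: [-2.1, -5.4, 0.0]
width: 0.49
grip_force: 20.9
```

```bash
python3 st.py
```

```text
t 17.32 tcp [ 0.5231 -0.0319  0.0353] psi -83.7 zdir [-0.001 -0.001 -1.   ] F [-2.1 -5.4  0. ] w 41.7 g 20.9 q6 78
```

Call:
carry_out --series "-.0005 -.0012 -.006 0;0 0 -.008 0;0 0 -.008 0;0 0 -.008 0;0 0 -.005 0;0 0 0 0"

```text
time: 18.08
tool_pos: [0.5224, -0.0323, -0.0]
tcp_rot: [-3.137, -0.172, 0.002]
wrist_force: [-0.2, -0.7, -1.5]
width: 0.491
grip_force: 20.8
```

```bash
python3 st.py
```

```text
t 18.07 tcp [ 0.5224 -0.0323 -0.    ] psi -83.7 zdir [-0.001  0.    -1.   ] F [-0.2 -0.7 -1.5] w 41.8 g 20.8 q6 77
```

Call:
carry_out --series "0 0 -.002 0;0 0 -.002 0;0 0 0 0"

```text
time: 18.45
tool_pos: [0.5232, -0.0325, -0.0032]
tcp_rot: [3.137, 0.172, 0.001]
wrist_force: [0.2, 0.7, 0.2]
width: 0.494
grip_force: 20.8
```

Call:
carry_out --series "0 0 0 0;0 0 0 0;0 0 0 0;0 0 0 0;0 0 .05 0;0 0 .055 0;0 0 .055 0;0 0 0 0" --jaw 1

```text
time: 19.45
tool_pos: [0.5274, -0.0329, 0.1629]
tcp_rot: [3.135, 0.172, 0.018]
wrist_force: [0.5, -0.4, -0.6]
width: 0.998
grip_force: 0.0
```

```bash
cat > ann.py <<'E'
from fit import *
from scipy.ndimage import map_coordinates as mc
def annfit(n,im,c,zt):
    S=hsv(im)[...,1].astype(float); a=np.radians(np.arange(0,360,5))
    def samp(A,ctr,r):
        uv=proj(n,np.c_[ctr[0]+r*np.cos(a),ctr[1]+r*np.sin(a),np.full(len(a),zt)]); return mc(A,[uv[:,1],uv[:,0]],order=1)
    f=lambda p:-np.mean(samp(S,p,.019)-samp(S,p,.0250)+.6*(samp(S,p,.0135)-samp(S,p,.0075)))
    p=minimize(f,c,method="Nelder-Mead",options=dict(initial_simplex=[c,(c[0]+.004,c[1]),(c[0],c[1]+.004)])).x
    pr=np.mean([samp(im.astype(float).sum(2),p,r) for r in np.arange(.012,.0205,.001)],0); return p,np.degrees(a[pr.argmin()]),-f(p)
E
python3 - <<'E'
from st import *
from ann import *
st()
im,d=eyes.read_camera("scene"); np.savez("s2.npz",im=im,d=d)
print("sp2",annfit("scene",im,(.4096,-.3714),.010)); print("sp1",annfit("scene",im,(.520,-.032),.030))
for r in spot_in("scene","spacer2_mid"): print(r["score"],np.round(r["rect"],1),onz("scene",[r["rect"][:2]],.008).round(3))
E
```

```text
t 19.45 tcp [ 0.5274 -0.0329  0.1629] psi -83.7 zdir [ 0.012 -0.001 -1.   ] F [ 0.5 -0.4 -0.6] w 84.8 g 0.0 q6 77
sp2 (array([ 0.40908729, -0.37147622]), np.float64(145.0), np.float64(161.17106920794095))
sp1 (array([ 0.51978835, -0.03154291]), np.float64(135.0), np.float64(189.31400544852542))
```

Call:
carry_out --series "0 0 0 0;-.0125 -.0374 0 10;-.0125 -.0374 0 10;-.0125 -.0374 0 10;-.0125 -.0374 0 10;-.0125 -.0374 0 10;-.0125 -.0374 0 10;-.0125 -.0374 0 10;-.0125 -.0374 0 10;-.0125 -.0374 0 10;0 0 0 0;0 0 0 0"

```text
time: 21.05
tool_pos: [0.4096, -0.3679, 0.1548]
tcp_rot: [-2.097, -2.335, -0.001]
wrist_force: [1.2, -0.7, -0.1]
width: 0.998
grip_force: 0.0
```

```bash
python3 st.py
```

```text
t 21.05 tcp [ 0.4096 -0.3679  0.1548] psi 6.1 zdir [-0.002  0.003 -1.   ] F [ 1.2 -0.7 -0.1] w 84.8 g 0.0 q6 -51
```

Call:
carry_out --series ".001 -.0016 -.055 0;0 0 -.055 0;0 0 -.05 0;0 0 -.0185 0;0 0 0 0"

```text
time: 21.68
tool_pos: [0.4109, -0.369, -0.0229]
tcp_rot: [-2.094, -2.338, -0.0]
wrist_force: [0.2, 0.2, 0.1]
width: 0.999
grip_force: 0.0
```

Call:
carry_out --series "0 0 0 0;0 0 0 0;0 0 0 0;0 0 0 0;0 0 0 0;0 0 0 0" --jaw -1

```text
time: 22.42
tool_pos: [0.4128, -0.372, -0.0195]
tcp_rot: [2.095, 2.336, 0.0]
wrist_force: [-0.4, 1.4, 6.6]
width: 0.489
grip_force: 19.5
```

Call:
carry_out --series "0 0 0 0;0 0 0 0;0 0 0 0;0 0 0 -10;0 0 0 -10;0 0 0 -10;0 0 0 -10;0 0 0 -10;0 0 0 -10;0 0 0 -10;0 0 0 -10;0 0 0 -10;0 0 0 0" --jaw 1

```text
time: 24.05
tool_pos: [0.4113, -0.3705, -0.022]
tcp_rot: [-3.136, -0.175, 0.0]
wrist_force: [-0.1, -0.0, 0.0]
width: 1.005
grip_force: 0.0
```

Call:
carry_out --series "0 0 0 0;0 0 0 0;0 0 0 0;0 0 0 0;0 0 0 0;0 0 0 0" --jaw -1

```text
time: 24.8
tool_pos: [0.4115, -0.3707, -0.0216]
tcp_rot: [3.137, 0.172, 0.0]
wrist_force: [-1.3, 0.7, 5.1]
width: 0.499
grip_force: 20.3
```

Call:
carry_out --series "0 0 .05 0;0 0 .05 0;0 0 .05 0;0 0 0 0;0 0 0 0"

```text
time: 25.42
tool_pos: [0.4111, -0.3703, 0.1274]
tcp_rot: [-3.136, -0.172, 0.001]
wrist_force: [-1.0, -0.1, -1.2]
width: 0.496
grip_force: 20.6
```

Run:
```python
from st import *
st()
im,d=eyes.read_camera("scene"); np.savez("h2.npz",im=im,d=d)
s=bot.read_state(); u,v=proj("scene",[np.array(s["tool_pos"])+[0,0,.03]])[0].astype(int); print(u-30,v-35)
a=cv2.resize(im[v-35:v+25,u-30:u+30],None,fx=9,fy=9,interpolation=cv2.INTER_CUBIC)
cv2.imwrite("pics/g5.png",cv2.convertScaleAbs(a,alpha=1.5,beta=10))
t=np.array(s["tool_pos"])+[0,0,.0335]; print((proj("scene",[t,t+[.022,0,0],t+[0,.022,0]])-[u-30,v-35])*9)
```

```text
t 25.43 tcp [ 0.4111 -0.3703  0.1274] psi -83.7 zdir [-0.     0.001 -1.   ] F [-1.  -0.1 -1.2] w 42.1 g 20.6 q6 39
79 195
[[267.91038313 307.23972382]
 [320.00889454 342.16518767]
 [337.95761823 262.9174722 ]]
```

View pics/g5.png

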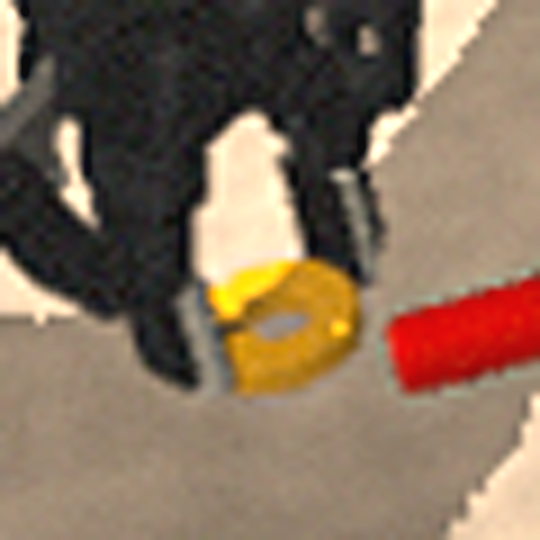

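The line runs left from the bore, from (255,322) to (220,325), at about 235–240°. I'm carrying the spacer to the post with a turn of +114°.

Call:
carry_out --series ".0101 .0307 0 10.36;.0101 .0307 0 10.36;.0101 .0307 0 10.36;.0101 .0307 0 10.36;.0101 .0307 0 10.36;.0101 .0307 0 10.36;.0101 .0307 0 10.36;.0101 .0307 0 10.36;.0101 .0307 0 10.36;.0101 .0307 0 10.36;.0101 .0307 0 10.36;0 0 -.05 0;0 0 0 0;0 0 0 0;0 0 0 0"

```text
time: 27.35
tool_pos: [0.5236, -0.0335, 0.0795]
tcp_rot: [1.565, 2.722, 0.001]
wrist_force: [-0.7, -0.3, -0.3]
width: 0.501
grip_force: 20.8
```

```bash
python3 st.py
```

```text
t 27.35 tcp [ 0.5236 -0.0335  0.0795] psi 30.2 zdir [ 0.002 -0.    -1.   ] F [-0.7 -0.3 -0.3] w 42.6 g 20.8 q6 -37
```

Now to (.5227, −.0324) and down onto the post.

Call:
carry_out --series "-.0009 .0011 -.01 0;0 0 -.01 0;0 0 -.006 0;0 0 -.004 0;0 0 -.004 0;0 0 0 0"

```text
time: 28.1
tool_pos: [0.5223, -0.0325, 0.0442]
tcp_rot: [1.564, 2.723, -0.001]
wrist_force: [1.7, -3.3, -1.1]
width: 0.5
grip_force: 20.7
```

Call:
carry_out --series "0 0 -.004 0;0 0 -.004 0;0 0 0 0"

```text
time: 28.48
tool_pos: [0.5225, -0.0326, 0.0364]
tcp_rot: [1.564, 2.722, -0.0]
wrist_force: [2.0, -5.0, 1.9]
width: 0.502
grip_force: 21.0
```

```bash
python3 st.py
```

```text
t 28.48 tcp [ 0.5225 -0.0326  0.0364] psi 30.3 zdir [ 0.002 -0.001 -1.   ] F [ 2.  -5.   1.9] w 42.7 g 21.0 q6 -36
```

Call:
carry_out --series ".0004 -.001 -.005 0;0 0 -.008 0;0 0 -.006 0;0 0 -.004 0;0 0 -.003 0;0 0 0 0"

```text
time: 29.22
tool_pos: [0.5223, -0.0328, 0.0099]
tcp_rot: [1.565, 2.724, 0.0]
wrist_force: [3.6, -1.8, -1.3]
width: 0.497
grip_force: 20.7
```

```bash
python3 st.py
```

```text
t 29.23 tcp [ 0.5223 -0.0328  0.0099] psi 30.2 zdir [ 0.  0. -1.] F [ 3.6 -1.8 -1.3] w 42.3 g 20.7 q6 -37
```

Call:
carry_out --series ".0004 0 -.002 0;0 0 -.0015 0;0 0 0 0"

```text
time: 29.6
tool_pos: [0.5226, -0.0329, 0.0083]
tcp_rot: [-1.565, -2.724, 0.0]
wrist_force: [-1.9, -2.0, 13.8]
width: 0.498
grip_force: 21.9
```

Call:
carry_out --series "0 0 0 0;0 0 0 0;0 0 0 0;0 0 0 0;0 0 .05 0;0 0 .055 0;0 0 .045 0;0 0 0 0;0 0 0 0" --jaw 1

```text
time: 30.72
tool_pos: [0.5219, -0.0328, 0.1561]
tcp_rot: [-1.565, -2.723, 0.0]
wrist_force: [-0.7, 0.4, -0.6]
width: 0.998
grip_force: 0.0
```

Run:
```python
from st import *
from ann import *
st()
im,d=eyes.read_camera("scene"); print("sp2",annfit("scene",im,(.520,-.032),.040),annfit("scene",im,(.520,-.032),.030))
C=cloud("scene",d); H=hsv(im); m=(H[...,0]>12)&(H[...,0]<35)&(H[...,1]>150)&(np.hypot(C[...,0]-.52,C[...,1]+.032)<.03); v,u=np.nonzero(m); print(m.sum(),"rows",v.min(),v.max(),"z",np.percentile(C[m][:,2],[5,50,95]).round(3))
for zt in(.02,.04): 
    a=np.radians(np.arange(0,360,3)); uv=proj("scene",np.c_[.52+.022*np.cos(a),-.032+.022*np.sin(a),np.full(len(a),zt)]); print(zt,uv[:,1].min(),uv[:,1].max())
C2=np.load("scene0.npz"); 
# LED holder lateral extent check in scene
im,d=eyes.read_camera("top"); W,H,B=win("top",im,np.array((.605,.228)),.05,.04); np.savez("t2.npz",im=im,d=d)
C=cloud("top",d); P=C.reshape(-1,3); k=(np.hypot(P[:,0]-.605,P[:,1]-.228)<.04)&(P[:,2]>.035)&(P[:,2]<.066); print("led top",k.sum(),P[k].mean(0).round(4))
```

```text
t 30.73 tcp [ 0.5219 -0.0328  0.1561] psi 30.2 zdir [-0.001  0.    -1.   ] F [-0.7  0.4 -0.6] w 84.8 g 0.0 q6 -37
sp2 (array([ 0.51969556, -0.03103413]), np.float64(135.0), np.float64(172.4851285569381)) (array([ 0.51119145, -0.02190855]), np.float64(135.0), np.float64(172.07486195430343))
151 rows 210 223 z [0.025 0.039 0.043]
0.02 214.52158911060292 224.47789543192224
0.04 209.09437070809497 218.9912227800428
led top 184 [0.6049 0.2275 0.0477]
```

Call:
carry_out --series ".0142 .0434 0 7.8;.0142 .0434 0 7.8;.0142 .0434 0 7.8;.0142 .0434 0 7.8;.0142 .0434 0 7.8;.0142 .0434 0 7.8;0 0 0 0;0 0 -.05 0;0 0 -.03 0;0 0 0 0;0 0 0 0"

```text
time: 32.2
tool_pos: [0.6079, 0.227, 0.0771]
tcp_rot: [0.356, 3.121, -0.0]
wrist_force: [0.9, -0.2, 0.4]
width: 1.001
grip_force: 0.0
```

Run:
```python
from st import *
from fit import *
st()
s=bot.read_state();t=np.array(s["tool_pos"]); im,d=eyes.read_camera("scene")
u,v=proj("scene",[[.606,.2275,.06]])[0].astype(int)
a=cv2.resize(im[v-35:v+30,u-35:u+35],None,fx=8,fy=8,interpolation=cv2.INTER_CUBIC); cv2.imwrite("pics/l1.png",cv2.convertScaleAbs(a,alpha=1.5,beta=10))
```

```text
t 32.2 tcp [0.6079 0.227  0.0771] psi 77.0 zdir [ 0. -0. -1.] F [ 0.9 -0.2  0.4] w 85.1 g 0.0 q6 -59
```

View pics/l1.png

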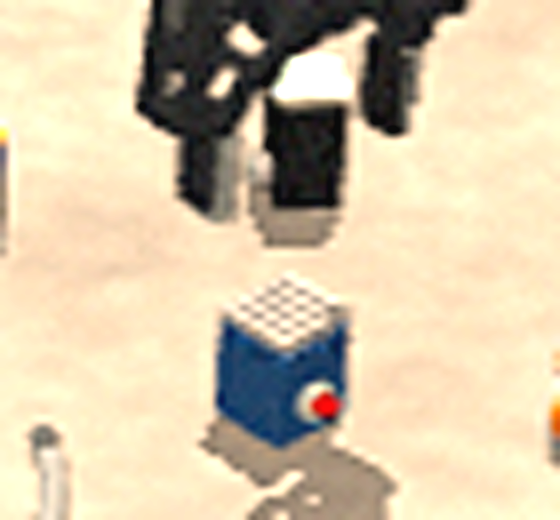

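The gripper is centred above the LED holder at (283,360), and the LED at (322,403) is on the right front face, clear of the jaws. Going down and gripping.

Call:
carry_out --series "-.0009 .0005 -.04 0;0 0 -.03 0;0 0 -.011 0;0 0 0 0"

```text
time: 32.75
tool_pos: [0.6072, 0.2281, -0.0037]
tcp_rot: [0.355, 3.121, 0.0]
wrist_force: [-0.2, -1.2, 0.6]
width: 0.996
grip_force: 0.0
```

Call:
carry_out --series "0 0 0 0;0 0 0 0;0 0 0 0;0 0 0 0;0 0 0 0;0 0 0 0" --jaw -1 --grip_force 35

```text
time: 33.5
tool_pos: [0.6078, 0.2284, -0.003]
tcp_rot: [0.354, 3.12, 0.001]
wrist_force: [-0.8, -0.3, 5.1]
width: 0.414
grip_force: 35.8
```

```bash
python3 st.py
```

```text
t 33.5 tcp [ 0.6078  0.2284 -0.003 ] psi 77.0 zdir [ 0.002  0.001 -1.   ] F [-0.8 -0.3  5.1] w 35.2 g 35.8 q6 -59
```

Call:
carry_out --series "0 0 .06 0;0 0 .06 0;-.0142 -.0435 0 1.22;-.0142 -.0435 0 1.22;-.0142 -.0435 0 1.22;-.0142 -.0435 0 1.22;-.0142 -.0435 0 1.22;-.0142 -.0435 0 1.22;0 0 0 0;0 0 -.02 0;0 0 0 0;0 0 0 0"

```text
time: 35.0
tool_pos: [0.5217, -0.0323, 0.0957]
tcp_rot: [-0.154, -3.137, -0.0]
wrist_force: [1.3, -0.3, 0.3]
width: 0.416
grip_force: 35.3
```

Run:
```python
from st import *
from fit import *
st(); t=np.array(bot.read_state()["tool_pos"])
im,d=eyes.read_camera("scene"); np.savez("l2.npz",im=im,d=d); H=hsv(im); C=cloud("scene",d)
m=(H[...,0]>98)&(H[...,0]<125)&(H[...,1]>110)&(np.hypot(C[...,0]-t[0],C[...,1]-t[1])<.05)
v,u=np.nonzero(m); print([(r,u[v==r].min(),u[v==r].max()) for r in np.unique(v)])
c=np.array([t[0],t[1]]); y=np.radians(-5.7)
for zz in(t[2]+.003,t[2]+.053):
    P=[[c[0]+.018*(i*np.cos(y)-j*np.sin(y)),c[1]+.018*(i*np.sin(y)+j*np.cos(y)),zz] for i,j in((1,1),(1,-1),(-1,-1),(-1,1))]; print(zz.round(3),proj("scene",P).round(1).tolist())
r=(H[...,1]>150)&((H[...,0]<7)|(H[...,0]>173))&(np.hypot(C[...,0]-t[0],C[...,1]-t[1])<.06); v,u=np.nonzero(r); print("red px",u.mean(),v.mean(),"pred",proj("scene",[[c[0]+.026*np.cos(y),c[1]+.026*np.sin(y),t[2]+.019]]))
cv2.imwrite("pics/l2.png",cv2.convertScaleAbs(cv2.resize(im[150:235,200:285],None,fx=7,fy=7,interpolation=cv2.INTER_CUBIC),alpha=1.5,beta=10))
```

```text
t 35.0 tcp [ 0.5217 -0.0323  0.0957] psi 84.4 zdir [-0.  0. -1.] F [ 1.3 -0.3  0.3] w 35.3 g 35.3 q6 -91
[(np.int64(135), np.int64(223), np.int64(223)), (np.int64(136), np.int64(223), np.int64(223)), (np.int64(137), np.int64(223), np.int64(223)), (np.int64(141), np.int64(251), np.int64(251)), (np.int64(145), np.int64(224), np.int64(252)), (np.int64(146), np.int64(224), np.int64(224)), (np.int64(147), np.int64(251), np.int64(252)), (np.int64(149), np.int64(252), np.int64(252)), (np.int64(150), np.int64(224), np.int64(224)), (np.int64(152), np.int64(225), np.int64(225)), (np.int64(153), np.int64(225), np.int64(225)), (np.int64(154), np.int64(226), np.int64(226)), (np.int64(155), np.int64(226), np.int64(250)), (np.int64(168), np.int64(255), np.int64(255)), (np.int64(170), np.int64(242), np.int64(242)), (np.int64(172), np.int64(243), np.int64(243)), (np.int64(175), np.int64(238), np.int64(238)), (np.int64(179), np.int64(246), np.int64(246)), (np.int64(183), np.int64(226), np.int64(226)), (np.int64(184), np.int64(248), np.int64(248)), (np.int64(185), np.int64(248), np.int64(249)), (np.int
[... 313 characters left out ...]
4(248)), (np.int64(193), np.int64(232), np.int64(243)), (np.int64(194), np.int64(232), np.int64(242)), (np.int64(195), np.int64(232), np.int64(242)), (np.int64(196), np.int64(232), np.int64(241)), (np.int64(197), np.int64(232), np.int64(242)), (np.int64(198), np.int64(234), np.int64(247)), (np.int64(199), np.int64(235), np.int64(244)), (np.int64(200), np.int64(237), np.int64(243)), (np.int64(201), np.int64(239), np.int64(241)), (np.int64(202), np.int64(240), np.int64(240))]
0.099 [[250.3, 197.4], [240.8, 203.3], [231.7, 197.8], [241.2, 192.1]]
0.149 [[249.8, 182.4], [240.0, 188.2], [230.7, 182.8], [240.4, 177.2]]
red px 246.92857142857142 193.92857142857142 pred [[247.4988113  196.78993018]]
```

Call:
carry_out --series ".0009 -.0005 -.01 0;0 0 -.008 0;0 0 -.005 0;0 0 -.004 0;0 0 -.004 0;0 0 -.003 0;0 0 0 0"

```text
time: 35.92
tool_pos: [0.5222, -0.0334, 0.0614]
tcp_rot: [-0.155, -3.137, -0.0]
wrist_force: [0.0, 0.3, -1.5]
width: 0.419
grip_force: 35.3
```

```bash
python3 st.py
```

```text
t 35.92 tcp [ 0.5222 -0.0334  0.0614] psi 84.4 zdir [-0.  0. -1.] F [ 0.   0.3 -1.5] w 35.7 g 35.3 q6 -91
```

Call:
carry_out --series ".0004 .0003 -.005 0;0 0 -.006 0;0 0 -.005 0;0 0 -.004 0;0 0 0 0"

```text
time: 36.55
tool_pos: [0.5224, -0.0331, 0.0411]
tcp_rot: [-0.155, -3.137, -0.0]
wrist_force: [0.2, -0.3, -1.0]
width: 0.418
grip_force: 35.3
```

```bash
python3 st.py
```

```text
t 36.55 tcp [ 0.5224 -0.0331  0.0411] psi 84.4 zdir [-0.001  0.    -1.   ] F [ 0.2 -0.3 -1. ] w 35.5 g 35.3 q6 -91
```

Call:
carry_out --series "0 0 -.002 0;0 0 -.002 0;0 0 -.001 0;0 0 0 0"

```text
time: 37.05
tool_pos: [0.523, -0.0332, 0.037]
tcp_rot: [0.155, 3.138, -0.0]
wrist_force: [-1.3, -0.3, 2.6]
width: 0.421
grip_force: 35.6
```

Call:
carry_out --series "0 0 0 0;0 0 0 0;0 0 0 0;0 0 0 0;0 0 0 0;0 0 .05 0;0 0 .05 0;0 0 0 0;0 0 0 0" --jaw 1

```text
time: 38.17
tool_pos: [0.5226, -0.0331, 0.1365]
tcp_rot: [-0.155, -3.138, 0.0]
wrist_force: [-0.6, -0.3, -0.2]
width: 0.999
grip_force: 0.0
```

Run:
```python
from st import *
from fit import *
st()
im,d=eyes.read_camera("scene"); C=cloud("scene",d); H=hsv(im)
m=(H[...,0]>98)&(H[...,0]<125)&(H[...,1]>110)&(np.hypot(C[...,0]-.52,C[...,1]+.032)<.04)&(C[...,2]<.12); v,u=np.nonzero(m); print(m.sum(),[(r,u[v==r].min(),u[v==r].max()) for r in np.unique(v)],np.percentile(C[m][:,2],[2,50,98]).round(3))
y=np.radians(-5.7); c=(.52,-.032)
for zz in(.04,.09): print(zz,proj("scene",[[c[0]+.018*(i*np.cos(y)-j*np.sin(y)),c[1]+.018*(i*np.sin(y)+j*np.cos(y)),zz] for i,j in((1,1),(1,-1),(-1,-1),(-1,1))]).round(1).tolist())
for nm,c in(("white",(.525,.372)),("yellow",(.442,.237))):
    W,H,B=win("scene",im,np.array(c),.056); m=(H[:,2]>175)&(H[:,1]<60) if nm=="white" else (H[:,0]>15)&(H[:,0]<35)&(H[:,1]>150)&(H[:,2]>90)
    x,f=fitrect(W,m*1.,c,.034,.030); print(nm,m.sum(),x[:2].round(4),np.degrees(x[2]).round(1),round(f,1))
```

```text
t 38.17 tcp [ 0.5226 -0.0331  0.1365] psi 84.4 zdir [-0. -0. -1.] F [-0.6 -0.3 -0.2] w 84.9 g 0.0 q6 -91
179 [(np.int64(202), np.int64(249), np.int64(249)), (np.int64(203), np.int64(233), np.int64(249)), (np.int64(204), np.int64(233), np.int64(249)), (np.int64(205), np.int64(233), np.int64(249)), (np.int64(206), np.int64(233), np.int64(249)), (np.int64(207), np.int64(233), np.int64(249)), (np.int64(208), np.int64(233), np.int64(249)), (np.int64(209), np.int64(233), np.int64(249)), (np.int64(210), np.int64(233), np.int64(250)), (np.int64(211), np.int64(233), np.int64(250)), (np.int64(212), np.int64(233), np.int64(250)), (np.int64(213), np.int64(233), np.int64(250)), (np.int64(214), np.int64(234), np.int64(242)), (np.int64(215), np.int64(234), np.int64(247)), (np.int64(216), np.int64(236), np.int64(246)), (np.int64(217), np.int64(238), np.int64(245)), (np.int64(218), np.int64(240), np.int64(242)), (np.int64(219), np.int64(241), np.int64(242))] [0.042 0.067 0.086]
0.04 [[250.5, 213.8], [241.3, 219.8], [232.4, 214.2], [241.6, 208.3]]
0.09 [[250.0, 199.6], [240.6, 205.6], [231.5, 200.1], [240.9, 194.3]]
white 46 [0.5247 0.3751] -48.9 1.4
yellow 62 [0.4437 0.2389] -60.7 9.1
```

Call:
carry_out --series "-.011 .039 0 -7.87;-.011 .039 0 -7.87;-.011 .039 0 -7.87;-.011 .039 0 -7.87;-.011 .039 0 -7.87;-.011 .039 0 -7.87;-.011 .039 0 -7.87;0 0 0 0;0 0 -.03 0;0 0 0 0;0 0 0 0"

```text
time: 39.6
tool_pos: [0.4457, 0.239, 0.1064]
tcp_rot: [-1.588, -2.71, 0.002]
wrist_force: [0.3, 0.5, 1.0]
width: 0.999
grip_force: 0.0
```

```bash
python3 st.py
```

```text
t 39.6 tcp [0.4457 0.239  0.1064] psi 29.2 zdir [-0.001 -0.001 -1.   ] F [0.3 0.5 1. ] w 84.9 g 0.0 q6 -4
```

Call:
carry_out --series "0 .0008 -.045 0;0 0 -.04 0;0 0 -.018 0;0 0 0 0;0 0 0 0"

```text
time: 40.22
tool_pos: [0.4475, 0.2413, 0.0054]
tcp_rot: [1.587, 2.709, 0.004]
wrist_force: [0.3, 0.3, -0.1]
width: 1.004
grip_force: 0.0
```

Call:
carry_out --series "0 0 0 0;0 0 0 0;0 0 0 0;0 0 0 0;0 0 0 0;0 0 0 0" --jaw -1

```text
time: 40.98
tool_pos: [0.4462, 0.2408, 0.0042]
tcp_rot: [1.588, 2.71, 0.001]
wrist_force: [-0.6, -0.5, 6.0]
width: 0.345
grip_force: 35.3
```

Call:
carry_out --series "0 0 .05 0;0 0 .055 0;0 0 0 0;0 0 0 0"

```text
time: 41.48
tool_pos: [0.4453, 0.2404, 0.1081]
tcp_rot: [-1.588, -2.71, 0.001]
wrist_force: [0.1, 0.4, -1.0]
width: 0.346
grip_force: 35.2
```

Run:
```python
from st import *
from fit import *
st(); t=np.array(bot.read_state()["tool_pos"])
im,d=eyes.read_camera("scene"); np.savez("y1.npz",im=im,d=d)
for zt in (t[2]+.0525,):
    W,H,B=win("scene",im,t[:2],zt); m=(H[:,0]>15)&(H[:,0]<35)&(H[:,1]>150)&(H[:,2]>90); x,f=fitrect(W,m*1.,t[:2],.034,.030); print(m.sum(),(x[:2]-t[:2]).round(4),np.degrees(x[2]).round(1),f)
u,v=proj("scene",[t+[0,0,.03]])[0].astype(int); cv2.imwrite("pics/y1.png",cv2.convertScaleAbs(cv2.resize(im[v-35:v+35,u-35:u+35],None,fx=8,fy=8,interpolation=cv2.INTER_CUBIC),alpha=1.5,beta=10))
```

```text
t 41.48 tcp [0.4453 0.2404 0.1081] psi 29.3 zdir [-0.001 -0.    -1.   ] F [ 0.1  0.4 -1. ] w 29.4 g 35.2 q6 -4
59 [ 0.0002 -0.0033] -55.1 4.829843916474203
```

View pics/y1.png

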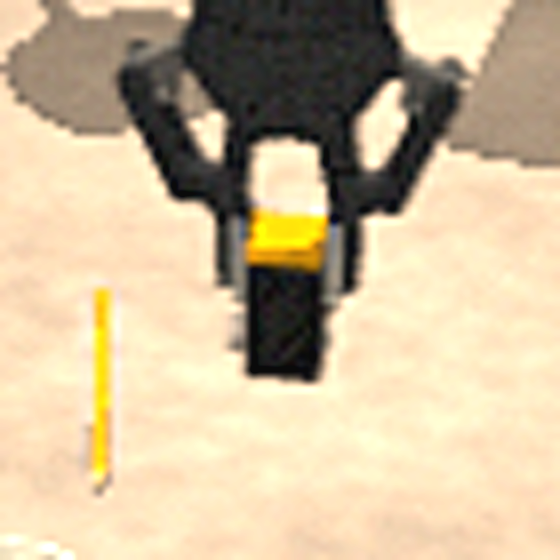

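The yellow carriage is gripped upright at (285,320), with its lens at (235,330) free below the left finger. I'm carrying it to just outside the rod tip.

Call:
carry_out --series ".0275 -.0307 0 4.02;.0275 -.0307 0 4.02;.0275 -.0307 0 4.02;.0275 -.0307 0 4.02;.0276 -.031 0 4.02;0 0 0 0;0 0 -.035 0;0 0 -.02 0;0 0 0 0;0 0 0 0"

```text
time: 42.78
tool_pos: [0.5835, 0.0873, 0.0539]
tcp_rot: [1.09, 2.946, 0.0]
wrist_force: [0.5, 0.3, -0.6]
width: 0.343
grip_force: 35.1
```

Run:
```python
from st import *
st(); im,d=eyes.read_camera("scene"); t=np.array(bot.read_state()["tool_pos"])
# where is bore mouth vs rod tip, scene pixels
y=np.radians(49.4); T=np.array([.6072,.0658,.085]); off=-.003*np.array([.78,.625,0])
print("tip pred px",proj("scene",[T+off]).round(1))
np.savez("y2.npz",im=im,d=d)
u,v=proj("scene",[t+[0,0,.03]])[0].astype(int); print(u-35,v-35); cv2.imwrite("pics/y2.png",cv2.convertScaleAbs(cv2.resize(im[v-35:v+35,u-35:u+35],None,fx=8,fy=8,interpolation=cv2.INTER_CUBIC),alpha=1.5,beta=10))
```

```text
t 42.77 tcp [0.5835 0.0873 0.0539] psi 49.4 zdir [ 0.  0. -1.] F [ 0.5  0.3 -0.6] w 29.2 g 35.1 q6 -43
tip pred px [[286.2 195.8]]
250 154
```

View pics/y2.png

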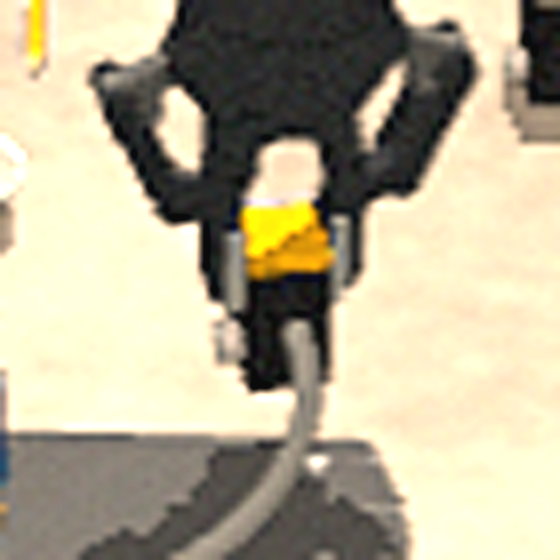

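The rod tip is at (300,325), in front of the carriage body that spans columns 245–330. The lens barrel at (225,340) faces inward to the left. I'll check the alignment numerically.

Run:
```python
from h import *
im=np.load("y2.npz")["im"].astype(int).sum(2)
for r in range(192,203): print(r,im[r,276:296].tolist())
t=np.array([.5835,.0873,.0539]); y=np.radians(49.4); rad=np.array([np.cos(y),np.sin(y),0]); tan=np.array([np.sin(y),-np.cos(y),0])
c=t+[0,0,.024]
for nm,z in(("lo",.052),("top",.104)):
    print(nm,proj("scene",[np.array([t[0],t[1],z])+tan*.017+rad*.015*s for s in(-1,1)]).round(2).tolist())
C=np.array([.5226,-.0329])
for a in(56,55,53,50,47,44,40): 
    w=np.radians(a-5.6); print(a,proj("scene",[[C[0]+.13*np.cos(w),C[1]+.13*np.sin(w),.085]]).round(2).tolist())
```

```text
192 [550, 486, 231, 286, 149, 20, 38, 31, 46, 56, 32, 49, 47, 11, 0, 288, 524, 492, 474, 474]
193 [518, 486, 252, 36, 23, 0, 48, 1, 18, 31, 35, 1, 15, 26, 70, 322, 524, 484, 475, 476]
194 [394, 278, 366, 337, 0, 21, 50, 48, 3, 93, 252, 324, 191, 0, 60, 310, 519, 485, 478, 477]
195 [433, 370, 401, 374, 185, 0, 38, 30, 24, 182, 316, 306, 246, 44, 31, 310, 506, 477, 472, 473]
196 [399, 299, 421, 381, 162, 13, 42, 46, 27, 150, 308, 295, 243, 64, 35, 304, 505, 469, 466, 476]
197 [456, 259, 363, 344, 241, 8, 32, 42, 10, 92, 243, 301, 283, 199, 18, 308, 518, 485, 486, 479]
198 [448, 220, 278, 274, 200, 21, 35, 25, 29, 60, 188, 294, 283, 216, 39, 304, 513, 486, 487, 472]
199 [455, 331, 346, 291, 0, 17, 67, 11, 23, 36, 165, 298, 283, 228, 52, 293, 512, 481, 479, 473]
200 [489, 504, 537, 502, 238, 0, 45, 24, 43, 14, 151, 282, 284, 232, 123, 347, 489, 472, 464, 457]
201 [472, 483, 502, 470, 190, 0, 3, 19, 17, 0, 133, 279, 282, 219, 148, 338, 486, 471, 469, 474]
202 [472, 479, 500, 529, 474, 0, 0, 7, 178, 276, 259, 264, 275, 255, 363, 517, 486, 472, 465, 464]
lo [[281.0, 202.57], [291.19, 201.21]]
top [[281.24, 187.81], [291.69, 186.47]]
56 [[287.12, 195.29]]
55 [[287.32, 195.77]]
53 [[287.69, 196.73]]
50 [[288.14, 198.19]]
47 [[288.46, 199.67]]
44 [[288.66, 201.18]]
40 [[288.73, 203.2]]
```

Call:
carry_out --series ".0059 -.0054 -.0005 0;.0059 -.0054 0 0;.0059 -.0054 0 0;.0059 -.0053 0 0;0 0 0 0"

```text
time: 43.45
tool_pos: [0.6077, 0.0648, 0.0532]
tcp_rot: [1.092, 2.945, 0.0]
wrist_force: [0.3, -0.2, -0.8]
width: 0.35
grip_force: 35.1
```

```bash
python3 st.py
```

```text
t 43.45 tcp [0.6077 0.0648 0.0532] psi 49.3 zdir [ 0.  0. -1.] F [ 0.3 -0.2 -0.8] w 29.8 g 35.1 q6 -46
```

```bash
cat > arc.py <<'E'
import sys,numpy as np
x,y,psi,end,n=map(float,sys.argv[1:6]); C=np.array([.5226,-.0329]); n=int(n)
p=np.array([x,y]); ph0=psi; out=[]
for k in range(1,n+1):
    ph=psi+(end-psi)*k/n; q=C+.13*np.array([np.cos(np.radians(ph)),np.sin(np.radians(ph))]); d=np.round(q-p,4); out.append(f"{d[0]} {d[1]} 0 {round((end-psi)/n,2)}"); p=p+d
print(";".join(out))
E
python3 arc.py .6077 .0648 49.3 4.3 10
```

```text
0.0071 -0.0061 0 -4.5;0.0069 -0.0075 0 -4.5;0.0063 -0.0081 0 -4.5;0.0057 -0.0085 0 -4.5;0.0049 -0.0089 0 -4.5;0.0043 -0.0093 0 -4.5;0.0035 -0.0096 0 -4.5;0.0027 -0.0098 0 -4.5;0.002 -0.01 0 -4.5;0.0011 -0.0102 0 -4.5
```

Call:
carry_out --series ".0071 -.0061 0 -4.5;.0069 -.0075 0 -4.5;.0063 -.0081 0 -4.5;.0057 -.0085 0 -4.5;0 0 0 0"

```text
time: 44.08
tool_pos: [0.6332, 0.0348, 0.0531]
tcp_rot: [-1.538, -2.739, 0.0]
wrist_force: [0.2, -0.2, -0.7]
width: 0.347
grip_force: 35.1
```

Call:
carry_out --series ".0049 -.0089 0 -4.5;.0043 -.0093 0 -4.5;.0035 -.0096 0 -4.5;.0027 -.0098 0 -4.5;.002 -.01 0 -4.5;.0011 -.0102 0 -4.5;0 0 0 0"

```text
time: 44.95
tool_pos: [0.6512, -0.0227, 0.053]
tcp_rot: [-2.133, -2.306, 0.0]
wrist_force: [-0.6, 0.1, -1.0]
width: 0.345
grip_force: 35.1
```

```bash
python3 st.py
python3 - <<'E'
from h import *
s=bot.read_state(); x,y=s["tool_pos"][:2]
import subprocess; print(subprocess.run(["python3","arc.py",str(x),str(y),"4.3","-35.7","10"],capture_output=True,text=True).stdout)
E
```

```text
t 44.95 tcp [ 0.6512 -0.0227  0.053 ] psi 4.4 zdir [-0.001  0.    -1.   ] F [-0.6  0.1 -1. ] w 29.3 g 35.1 q6 -9
0.0014 -0.0095 0 -4.0;-0.0003 -0.0091 0 -4.0;-0.0009 -0.009 0 -4.0;-0.0015 -0.0089 0 -4.0;-0.0021 -0.0089 0 -4.0;-0.0028 -0.0086 0 -4.0;-0.0034 -0.0084 0 -4.0;-0.0039 -0.0082 0 -4.0;-0.0045 -0.0079 0 -4.0;-0.005 -0.0075 0 -4.0
```

Call:
carry_out --series ".0014 -.0095 0 -4;-.0003 -.0091 0 -4;-.0009 -.009 0 -4;-.0015 -.0089 0 -4;-.0021 -.0089 0 -4;-.0028 -.0086 0 -4;-.0034 -.0084 0 -4;-.0039 -.0082 0 -4;-.0045 -.0079 0 -4;-.005 -.0075 0 -4;0 0 0 0"

```text
time: 46.32
tool_pos: [0.628, -0.1083, 0.053]
tcp_rot: [-2.792, -1.438, 0.0]
wrist_force: [0.4, 0.4, -1.2]
width: 0.347
grip_force: 35.1
```

```bash
python3 st.py
```

```text
t 46.33 tcp [ 0.628  -0.1083  0.053 ] psi -35.5 zdir [-0.001  0.    -1.   ] F [ 0.4  0.4 -1.2] w 29.5 g 35.1 q6 23
```

Call:
carry_out --series "0 0 -.0015 0;0 0 0 0"

```text
time: 46.58
tool_pos: [0.6286, -0.1081, 0.0515]
tcp_rot: [-2.793, -1.437, 0.0]
wrist_force: [1.1, -0.5, -0.5]
width: 0.342
grip_force: 35.1
```

Call:
carry_out --series "0 0 0 0;0 0 0 0;0 0 0 0;0 0 0 0;0 0 0 0;0 0 .03 0;0 0 .05 0;0 0 .02 0;0 0 0 0" --jaw 1

```text
time: 47.7
tool_pos: [0.63, -0.109, 0.1538]
tcp_rot: [2.792, 1.434, 0.005]
wrist_force: [-0.7, 0.1, -0.1]
width: 1.0
grip_force: 0.0
```

```bash
cat > car.py <<'E'
from st import *
from fit import *
def car(nm,c,z=.103):
    im,d=eyes.read_camera("scene"); C=cloud("scene",d)
    W,H,B=win("scene",im,np.array(c),z); m=(H[:,2]>175)&(H[:,1]<60) if nm=="white" else (H[:,0]>15)&(H[:,0]<35)&(H[:,1]>150)&(H[:,2]>90)
    x,f=fitrect(W,m*1.,c,.034,.030); print(nm,m.sum(),"cam",x[:2].round(4),"robot",(x[:2]+[.0023,.0010]).round(4),np.degrees(x[2]).round(1),round(f,1))
    for s in spot_in("scene","car_%s_mid"%nm)[:2]: print(s["score"],np.round(s["rect"],1))
E
python3 - <<'E'
from car import *
st(); car("yellow",(.626,-.109)); car("white",(.5243,.3747),.056)
E
```

```text
t 47.7 tcp [ 0.63   -0.109   0.1538] psi -35.6 zdir [ 0.004 -0.001 -1.   ] F [-0.7  0.1 -0.1] w 85.0 g 0.0 q6 24
yellow 197 cam [ 0.6285 -0.1104] robot [ 0.6308 -0.1094] -35.0 81.2
0.83 [254.2 232.8  14.9  25.1]
0.66 [147.7 228.9  55.3  21.7]
white 46 cam [0.5247 0.3751] robot [0.527  0.3761] -48.9 1.4
0.56 [261.6 233.1  87.3  73.8]
0.52 [318.7 157.7   7.2  18.4]
```

Call:
carry_out --series "-.0113 .0539 0 8.46;-.0113 .0539 0 8.46;-.0113 .0539 0 8.46;-.0113 .0539 0 8.46;-.0113 .0539 0 8.46;-.0113 .0539 0 8.46;-.0113 .0539 0 8.46;-.0113 .0539 0 8.46;-.0113 .0539 0 8.46;0 0 -.03 0;0 0 0 0;0 0 0 0"

```text
time: 49.4
tool_pos: [0.5264, 0.3756, 0.1208]
tcp_rot: [-1.316, -2.852, 0.003]
wrist_force: [0.3, -0.4, 0.6]
width: 0.997
grip_force: 0.0
```

```bash
python3 st.py
```

```text
t 49.4 tcp [0.5264 0.3756 0.1208] psi 40.5 zdir [-0.002 -0.001 -1.   ] F [ 0.3 -0.4  0.6] w 84.8 g 0.0 q6 -7
```

Down to TCP z .004, grip, lift.

Call:
carry_out --series ".0003 .0008 -.05 0;0 0 -.045 0;0 0 -.0215 0;0 0 0 0;0 0 0 0"

```text
time: 50.02
tool_pos: [0.529, 0.3781, 0.0074]
tcp_rot: [1.315, 2.851, 0.005]
wrist_force: [-0.1, 0.1, 0.5]
width: 0.998
grip_force: 0.0
```

Call:
carry_out --series "0 0 0 0;0 0 0 0;0 0 0 0;0 0 0 0;0 0 0 0;0 0 0 0" --jaw -1

```text
time: 50.78
tool_pos: [0.5275, 0.3776, 0.0059]
tcp_rot: [1.315, 2.853, 0.001]
wrist_force: [-1.5, -0.8, 4.6]
width: 0.345
grip_force: 35.6
```

```bash
python3 st.py
```

```text
t 50.77 tcp [0.5275 0.3776 0.0059] psi 40.5 zdir [ 0.001  0.001 -1.   ] F [-1.5 -0.8  4.6] w 29.3 g 35.6 q6 -7
```

Call:
carry_out --series "0 0 .05 0;0 0 .055 0;0 0 0 0;0 0 0 0"

```text
time: 51.28
tool_pos: [0.5266, 0.3769, 0.1094]
tcp_rot: [-1.315, -2.853, 0.001]
wrist_force: [0.4, -0.3, -0.7]
width: 0.348
grip_force: 35.2
```

Run:
```python
from st import *
st(); t=np.array(bot.read_state()["tool_pos"]); im,d=eyes.read_camera("scene"); g=im.astype(int).sum(2); u,v=proj("scene",[t+[0,0,-.002]])[0].astype(int)
print(u,v)
for r in range(v-10,v+10,2): print(r,g[r,u-12:u+12].tolist())
```

```text
t 51.27 tcp [0.5266 0.3769 0.1094] psi 40.5 zdir [-0.001 -0.001 -1.   ] F [ 0.4 -0.3 -0.7] w 29.6 g 35.2 q6 -7
322 136
126 [456, 459, 453, 484, 384, 3, 127, 253, 213, 243, 364, 314, 316, 296, 302, 259, 219, 225, 202, 218, 152, 37, 191, 275]
128 [432, 433, 451, 458, 391, 142, 84, 241, 237, 5, 21, 40, 26, 1, 15, 4, 20, 9, 135, 236, 212, 336, 454, 453]
130 [427, 426, 427, 425, 436, 443, 387, 197, 97, 0, 36, 49, 34, 28, 57, 25, 25, 17, 264, 442, 481, 464, 452, 454]
132 [434, 436, 423, 437, 427, 420, 363, 221, 29, 7, 19, 21, 38, 55, 57, 41, 29, 47, 350, 486, 463, 453, 448, 448]
134 [441, 433, 426, 424, 394, 332, 365, 383, 244, 8, 41, 26, 32, 50, 50, 11, 1, 49, 341, 474, 443, 442, 443, 441]
136 [428, 424, 423, 427, 415, 304, 253, 264, 177, 1, 29, 38, 39, 32, 20, 39, 12, 143, 372, 461, 435, 435, 432, 438]
138 [446, 447, 437, 440, 435, 444, 456, 385, 167, 8, 24, 12, 16, 10, 16, 0, 6, 235, 403, 446, 413, 402, 413, 411]
140 [439, 437, 440, 442, 442, 446, 451, 472, 395, 205, 225, 226, 226, 228, 226, 217, 204, 339, 456, 435, 422, 423, 420, 419]
142 [447, 435, 439, 447, 453, 443, 440, 449, 451, 457, 443, 453, 452, 446, 444, 455, 461, 456, 436, 425, 418, 414, 412, 415]
144 [442, 449, 439, 443, 443, 422, 432, 433, 427, 420, 416, 413, 421, 428, 440, 445, 446, 443, 436, 431, 434, 457, 451, 443]
```

Call:
carry_out --series ".0094 -.0483 0 1.48;.0094 -.0483 0 1.48;.0094 -.0483 0 1.48;.0094 -.0483 0 1.48;.0094 -.0483 0 1.48;.0095 -.0484 0 1.48;0 0 0 0;0 0 -.035 0;0 0 -.0199 0;0 0 0 0;0 0 0 0"

```text
time: 52.7
tool_pos: [0.5838, 0.088, 0.0555]
tcp_rot: [1.089, 2.947, 0.0]
wrist_force: [0.1, 0.2, -1.0]
width: 0.345
grip_force: 35.2
```

```bash
python3 st.py
```

```text
t 52.7 tcp [0.5838 0.088  0.0555] psi 49.4 zdir [ 0.  0. -1.] F [ 0.1  0.2 -1. ] w 29.3 g 35.2 q6 -43
```

Call:
carry_out --series ".0059 -.0056 -.0008 0;.0058 -.0056 0 0;.0058 -.0055 0 0;.0059 -.0055 0 0;0 0 0 0;0 0 0 0"

```text
time: 53.45
tool_pos: [0.6069, 0.0651, 0.0543]
tcp_rot: [-1.091, -2.946, 0.0]
wrist_force: [-0.7, 1.0, -1.5]
width: 0.348
grip_force: 35.2
```

```bash
python3 st.py;python3 - <<'E'
from h import *
s=bot.read_state(); x,y=s["tool_pos"][:2]
import subprocess; print(subprocess.run(["python3","arc.py",str(x),str(y),"49.4","-5.6","12"],capture_output=True,text=True).stdout)
E
```

```text
t 53.45 tcp [0.6069 0.0651 0.0543] psi 49.4 zdir [-0.  0. -1.] F [-0.7  1.  -1.5] w 29.6 g 35.2 q6 -46
0.0079 -0.0063 0 -4.58;0.0071 -0.0077 0 -4.58;0.0063 -0.0082 0 -4.58;0.0058 -0.0087 0 -4.58;0.005 -0.0091 0 -4.58;0.0042 -0.0095 0 -4.58;0.0035 -0.0098 0 -4.58;0.0027 -0.01 0 -4.58;0.0019 -0.0102 0 -4.58;0.0011 -0.0104 0 -4.58;0.0002 -0.0104 0 -4.58;-0.0006 -0.0103 0 -4.58
```

Call:
carry_out --series ".0079 -.0063 0 -4.58;.0071 -.0077 0 -4.58;.0063 -.0082 0 -4.58;.0058 -.0087 0 -4.58;0 0 0 0"

```text
time: 54.08
tool_pos: [0.6339, 0.0339, 0.0543]
tcp_rot: [-1.545, -2.735, 0.001]
wrist_force: [-0.0, -1.8, 0.3]
width: 0.346
grip_force: 35.2
```

Call:
carry_out --series ".005 -.0091 0 -4.58;.0042 -.0095 0 -4.58;.0035 -.0098 0 -4.58;.0027 -.01 0 -4.58;.0019 -.0102 0 -4.58;.0011 -.0104 0 -4.58;.0002 -.0104 0 -4.58;-.0006 -.0103 0 -4.58;0 0 0 0"

```text
time: 55.2
tool_pos: [0.6519, -0.0454, 0.0544]
tcp_rot: [-2.325, -2.112, -0.0]
wrist_force: [-0.4, 0.1, -0.8]
width: 0.341
grip_force: 35.2
```

```bash
python3 st.py
```

```text
t 55.2 tcp [ 0.6519 -0.0454  0.0544] psi -5.5 zdir [-0.  0. -1.] F [-0.4  0.1 -0.8] w 29.0 g 35.2 q6 -1
```

Call:
carry_out --series "0 0 -.0015 0;0 0 0 0"

```text
time: 55.45
tool_pos: [0.652, -0.0449, 0.0533]
tcp_rot: [-2.325, -2.112, 0.0]
wrist_force: [-1.4, 0.6, 1.3]
width: 0.345
grip_force: 35.7
```

Call:
carry_out --series "0 0 0 0;0 0 0 0;0 0 0 0;0 0 0 0;0 0 0 0;0 0 .03 0;0 0 .05 0;0 0 .05 0;0 .0 0 0;0 0 0 0" --jaw 1

```text
time: 56.7
tool_pos: [0.6519, -0.0455, 0.1829]
tcp_rot: [-2.327, -2.111, -0.0]
wrist_force: [0.3, 0.4, -0.5]
width: 0.999
grip_force: 0.0
```

Run:
```python
from car import *
st(); car("yellow",(.626,-.109)); car("white",(.650,-.046))
im,d=eyes.read_camera("scene"); C=cloud("scene",d)
for c in((.650,-.046),(.626,-.109),(.52,-.032)):
    k=np.hypot(C[...,0]-c[0],C[...,1]-c[1])<.016; print(c,np.percentile(C[k][:,2],[50,90,98]).round(3))
im,d=eyes.read_camera("top"); C=cloud("top",d).reshape(-1,3); W,H,B=win("top",im,np.array((.625,-.27)),.058,.03); m=(H[:,0]>45)&(H[:,0]<80)&(H[:,1]>120); print("green top",W[m].mean(0))
for c in((.650,-.046),(.628,-.109)):
    k=(np.hypot(C[:,0]-c[0],C[:,1]-c[1])<.03)&(C[:,2]>.096)&(C[:,2]<.112); q=C[k]; print("top cars",k.sum(),q.mean(0).round(4))
```

```text
t 56.7 tcp [ 0.6519 -0.0455  0.1829] psi -5.6 zdir [-0.  0. -1.] F [ 0.3  0.4 -0.5] w 84.9 g 0.0 q6 -1
yellow 194 cam [ 0.6289 -0.11  ] robot [ 0.6312 -0.109 ] -34.4 78.6
0.82 [254.5 231.8  19.4  27.6]
white 118 cam [ 0.6509 -0.0478] robot [ 0.6532 -0.0468] 80.2 16.8
0.63 [244.6 206.1  15.1  21.4]
(0.65, -0.046) [0.105 0.592 0.593]
(0.626, -0.109) [0.523 0.58  0.59 ]
(0.52, -0.032) [0.09  0.092 0.093]
green top [ 0.63006905 -0.27170764]
top cars 11 [ 0.6452 -0.0421  0.1044]
top cars 151 [ 0.6271 -0.1061  0.1033]
```

Call:
carry_out --series "-.0044 -.0453 0 0;-.0044 -.0453 0 0;-.0044 -.0453 0 0;-.0044 -.0453 0 0;-.0044 -.0453 0 0;0 0 0 0;0 0 -.05 0;0 0 -.05 0;0 0 -.025 0;0 0 0 0;0 0 0 0" --jaw -1

```text
time: 58.38
tool_pos: [0.6312, -0.2717, 0.0592]
tcp_rot: [2.325, 2.111, 0.001]
wrist_force: [0.8, 0.9, 0.1]
width: 0.0
grip_force: 0.0
```

```bash
python3 st.py
```

```text
t 58.38 tcp [ 0.6312 -0.2717  0.0592] psi -5.5 zdir [ 0.002 -0.    -1.   ] F [0.8 0.9 0.1] w 0.0 g 0.0 q6 -20
```

Call:
carry_out --series "0 0 -.008 0;0 0 -.006 0;0 0 -.004 0;0 0 0 0"

```text
time: 58.88
tool_pos: [0.6297, -0.2718, 0.0394]
tcp_rot: [-2.326, -2.11, 0.001]
wrist_force: [0.2, -0.3, 0.6]
width: -0.002
grip_force: 0.0
```

Call:
carry_out --series "0 0 -.003 0;0 0 -.002 0;0 0 0 0"

```text
time: 59.25
tool_pos: [0.6304, -0.2721, 0.0354]
tcp_rot: [2.326, 2.11, 0.0]
wrist_force: [-0.6, 0.1, 3.5]
width: -0.001
grip_force: 1.6
```

Contact, with Fz at 3.5 N. Pressing on until the stop.

Call:
carry_out --series "0 0 -.002 0;0 0 -.002 0;0 0 0 0"

```text
time: 59.62
tool_pos: [0.6305, -0.2722, 0.0327]
tcp_rot: [2.326, 2.11, 0.0]
wrist_force: [-3.8, 1.9, 10.6]
width: -0.002
grip_force: 5.2
```

Call:
carry_out --series "0 0 -.002 0;0 0 -.002 0;0 0 0 0"

```text
time: 60.0
tool_pos: [0.6307, -0.2722, 0.0324]
tcp_rot: [2.326, 2.11, 0.0]
wrist_force: [-10.7, 5.2, 26.6]
width: -0.001
grip_force: 13.4
```

Call:
carry_out --series "0 0 .02 0;0 0 .05 0;0 0 .05 0;0 0 .03 0;0 0 0 0;0 0 0 0;0 0 0 0"

```text
time: 60.88
tool_pos: [0.6288, -0.2713, 0.1742]
tcp_rot: [-2.324, -2.108, 0.003]
wrist_force: [0.3, -0.5, -1.1]
width: 0.002
grip_force: 0.0
```

Run:
```python
from car import *
st(); car("yellow",(.626,-.109)); car("white",(.650,-.046))
im,d=eyes.read_camera("top"); C=cloud("top",d); P=C.reshape(-1,3)
k=(np.hypot(P[:,0]-.52,P[:,1]+.032)<.016)&(P[:,2]<.2); print("led top z",k.sum(),np.median(P[k],0).round(3))
for c in((.650,-.046),(.628,-.109)):
    k=(np.hypot(P[:,0]-c[0],P[:,1]-c[1])<.03)&(P[:,2]>.096)&(P[:,2]<.115); q=P[k]; print("car",k.sum(),q.mean(0).round(4))
for r in spot_in("top","spacer1_mid"): print("spacer seen:",r["score"],np.round(r["rect"],1),C[int(r["rect"][1]),int(r["rect"][0])].round(3))
```

```text
t 60.88 tcp [ 0.6288 -0.2713  0.1742] psi -5.6 zdir [-0.004  0.002 -1.   ] F [ 0.3 -0.5 -1.1] w 0.2 g 0.0 q6 -20
yellow 198 cam [ 0.6285 -0.1104] robot [ 0.6308 -0.1094] -35.0 82.2
0.8 [254.2 232.4  17.9  28.9]
white 121 cam [ 0.651  -0.0479] robot [ 0.6533 -0.0469] 80.6 19.7
0.9 [275.6 226.1  17.5  24.8]
led top z 117 [ 0.52  -0.031  0.087]
car 160 [ 0.6502 -0.0473  0.1036]
car 159 [ 0.6269 -0.1074  0.1035]
```

```bash
python3 -c "
from workcell import bot
print(bot.finish_job())"
```

```text
the job is handed in; nothing more can be done
None
```

The job is handed in at about 61 s, verdict not shown: both spacers and the LED holder are home on the post, each carriage hangs within about 4 mm of its line by the cameras, and the green button was pressed to its stop (judged by force).

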